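Drive a dowel home with the spring staking hammer

ROBOT

A 6-joint arm with a two-finger parallel gripper is mounted at the origin on a cart in front of the work surface, level with it; the furniture and walls round the work are solid. World frame = base frame: x ahead of the robot, y to its left, z up, the work surface at z = 0. Lengths are in m, angles in rad, forces in N, time in s.
With the tool pointing down it reaches from about 0.325 to 0.875 m from the base axis. Payload 4.4 kg.
Tool frame: the origin (TCP) lies midway between the tips of the shut fingers; the grasp point (between the pads) lies ctrl.tcp_to_grasp behind it (ctrl.tcp_to_grasp is the distance from the TCP to the grasp point, in m); x points along the fingers, y is the direction in which the jaws open and shut, and the axes are right-handed (so a half turn about x gives the same grasp; the last joint's range is limited). The gripper opens to 85 mm and grips with 20 to 120 N. Pads are 22 mm wide; open, the fingers measure 114 mm over their backs; the gripper's body (76 mm by 85 mm) begins 54 mm behind the grasp point. The pads swing forward as they close: fully open they stand 13 mm farther back than shut.
Start: joints at [1.175, 0.207, 1.542, -0, 1.393, -0.15], TCP at [0.14, 0.558, 0.209] pointing down, gripper open.
Joint ranges: [-2.73, 2.73], [-0.86, 2.22], [0.23, 2.46], [-1.11, 4.25], [0.08, 2.63], [-2.82, 2.82]. Speed limits (rad/s): [2.79, 2.79, 3.14, 3.14, 3.14, 3.14].

INTERFACE

Orientations are given as a 3x3 rotation matrix whose columns are the frame's x, y, z axes.
In Python, from station import ctrl gives the robot as it stands.
- The arm moves only by the tool carry_out, never from a script. Its argument "commands" is a list of rows, each a list of 2 entries, a list of its own where there are three numbers: the shift along the world's x, y, z in m, then the turn, a rotation vector about the world's x, y, z in rad. A call has 1 to 5 rows; each row is the pose to reach, as a shift and turn from the pose measured when the call began; what a row does not reach only later rows make up. A row lasts 1/12 s, in which the tool goes at most 41.7 mm and 7.16 degrees, less where a joint would pass 70% of its speed; a pose out of reach is approached as far as the arm can. A call with a gripper value outside its range is refused whole. "jaw" is the opening in per cent of the stroke, from 0 (shut) to 100 (fully open), set as the call begins (left out, the last holds). The fingers move at their own pace and stop on an object; "squeeze" is the grip in N (left out, the last holds). Time passes only in rows, so rows that repeat a pose let the fingers close. It gives the time, the measured TCP pose, the force and the opening at its end, in the units of the state.
- ctrl.sense(): the state, without advancing time (a new reading comes with each control period).
- ctrl.camera(name): name is "side" or "top"; returns a dict with "color" (400x640x3 uint8, red, green, blue), "mtx" (3x3 intrinsics, pixels), "cam_to_world" (4x4, takes a point from camera to world coordinates). Camera axes: x right, y up, looking along -z (the intrinsics and any distortion apply to the point x, -y, -z); pixel columns grow to the right and rows downward; lengths in m; the calibration is good to about 2 mm. A picture is of the moment at which its call begins. There is no depth.
- ctrl.sign_off(): hands the job in, once; it reports no verdict.
Trained networks look in the newest picture that a camera, given by its name, has taken for a name from the list of things; names that differ only in an ending like _2 or _b are one class to them, and where a whole thing is asked for, a point or a joint stands for the part that bears it (a point fixed in the world has none). Each returns a list of dicts, best first, with "conf" (0 to 1); they miss things now and then, are a little off and sometimes report something else, mostly with a low value. They report only what shows in the picture. A call takes as long as a camera call. They do not tell look-alikes from the thing itself.
- ctrl.spot_in(camera, label): "box" ([left, top, right, bottom] in pixels, round what is visible of it).
- ctrl.masks_of(camera, label): "pixels" (400x640 bool, what is visible of it) and "box" ([left, top, right, bottom] in pixels, round what is visible of it).
The state is a dict: "time": time; "qpos": joint angles; "qvel": joint speeds; "effort": joint torques, N m; "tcp_pos": TCP position; "orientation": TCP orientation; "ft_force": force on the tool from outside, world axes, zero at the start; "torque": the same for the moment, N m; "gripper_width": finger opening in m.
Only numpy, scipy, OpenCV 4.12 (cv2) and the standard library are available. Lean on these libraries where they do the work, as an engineer would, in place of code of your own. Each camera call takes 0.05 s, during which the arm holds its last target. There are 200 camera calls.

TASK

Use the spring staking hammer to drive the proud steel dowel of the brass clasp bar flush. Swing the hammer's wooden handle up and back until the sear catches and holds it, lay the bar flat in the anvil's channel, dowel end in, so that the dowel stands under where the hammer will come down, let go of the bar, then press the trigger pad so that a free blow drives the dowel fully home. Do not hold the hammer or push the dowel yourself while it goes in; leave the struck bar in the channel, and leave the already finished bar and everything else on the bench where it is.

Things in the scene. Friction and masses are not known exactly. Their poses are not given: they have to be found in the camera images.
- striker: Spring staking hammer bolted to the bench. Origin on the bench in the hammer's plane; x from its front (anvil, handle) to its back (cheeks), y to its left, z up; mm below in these axes. Grey base x -70..120, 84 wide, 12 high. Two cheek plates, y +-20..26, x 34..116, up to z 98, carry the pivot (axis along y at x 55, z 80).
- nest (a point): On the anvil's top (striker x -55, y 0, z 30 mm), under the hammer's face when it is down; axes as the striker's. Anvil x -88..-28, 32 wide. On it a channel along x, 26 mm wide, open in front and above: side lips (x -84..-30) 12 high that flare to 34 mm, and a back stop 12 high, face at x -29.5. A bar against the stop has its dowel here.
- hammer (a joint): Sprung hammer arm, rad. 0: down, arm level, face 14 mm over the anvil (no bar fits under). Grows as the handle swings up and back, to 1.0. Once past about 0.9 the sear has caught by itself and, let go, the arm stays at about 0.83. Takes 7 to 18 N at the handle. Cocked, the handle's end leans over the anvil 0.23 m up: a gripper cannot come straight down there. Falls in 0.1 s.
- handle (a point): Middle of the round wooden handle at the end of the hammer arm, 175 mm from the pivot, about 20 mm thick and 66 mm long, along the arm. Site x points along it to the pivot, y along the pivot axis, z up when the hammer is down; then the handle is level, 80 mm above the bench, nothing within 50 mm under or beside it.
- hammer_face (a point): Centre of the hammer's flat round face, 28 mm across, 110 mm from the pivot along the arm and 36 mm below the arm's axis. The head is a steel cylinder 28 mm thick, 46 mm long.
- trigger (a joint): Trigger and sear, one sprung steel piece on a cross shaft at striker x 105, z 28 mm; rad. 0 at rest (up to 0.07 while the hammer is cocked), grows as the pad is pressed down, to 0.24 (20 mm at the pad). A cocked hammer is let go between 0.08 and 0.14 (7 to 12 mm below rest, up to 14 N at the pad). Springs back when left.
- trigger_pad (a point): Centre of the top of the steel trigger pad, 32 mm along the striker's x, 26 mm along y, at striker x 20, y 70, z 54 mm at rest: on the left side, on a lever that runs back to the shaft. Press it straight down.
- clasp_bar: Loose brass clasp bar whose steel dowel stands proud; 100 mm long, 16 thick, 0.17 to 0.35 kg, lying flat. Origin on its underside below the dowel; x along the bar from the narrow tongue to the head end, z up. Head 22 mm wide, x -31..25; tongue 14 mm wide, x -75..-31. Balances at about x -19.
- bar_grip (a point): Middle of the clasp bar's tongue (bar x -57, y 0, 8 mm above its underside): grip it here across its 14 mm. This part stays out in front of the anvil when the bar is in the channel.
- dowel (a joint): How far the clasp bar's dowel (steel, 8 mm thick, upright at the bar's origin) has gone in, m. 0: top 6 mm over the brass, 22 over the bar's underside; 0.006: flush. Starts at 0 to 0.0015. A drive fit: it yields only to over 40 N, so it takes the cocked hammer's blow, with the dowel within 8 mm of the middle of the face.
- dowel_top (a point): Centre of the top of the clasp bar's dowel.
- done_bar: A second clasp bar of the same form and size, finished: its dowel is already flush. To be left alone.
- tape_roll: Bystander: roll of cream masking tape lying flat, 104 mm across, 25 mm high. Origin at the middle of its underside.
- dropper_bottle: Bystander: small amber dropper bottle, 30 mm across, 93 mm high. Origin at the middle of its underside.
- solder_tin: Bystander: round cream tin, 56 mm across, 28 mm high. Origin at the middle of its underside.
- fire_brick: Bystander: fire brick standing on end, 60 x 56 mm, 104 mm high. Origin at the middle of its underside.
- pliers_red: Bystander: red-handled pliers lying flat, 51 x 134 mm, 11 mm high. Origin at the middle of its underside.
- needle_file: Bystander: needle file with a wooden handle lying flat, 191 mm long along its own y, 22 mm high. Origin at the middle of its underside.
- caliper: Bystander: steel caliper lying flat, 60 x 200 mm, 14 mm high, long along its own y. Origin at the middle of its underside.
There are look-alikes about, which are no part of the job. What is shaped like the clasp_bar but turquoise is not meant.

How it is judged:
On the way, in this order (a step that is already met when the one before it is completed fails the run):
1. the hammer is cocked: the sear holds it up with nothing touching it (value of joint hammer between 0.78 and 0.9 rad and contact force between each of the arm, the fingers and hammer below 0.3 N), for 0.3 s.
2. with the hammer cocked, the clasp bar lies flat in the channel with its dowel, still proud, under the hammer, and is let go (all of step 1 and horizontal distance between clasp_bar and nest below 0.008 m and z of clasp_bar in the frame of nest between -0.003 and 0.003 m and angle between the x axis of clasp_bar and the x axis of striker, either way round below 0.15 rad and angle between clasp_bar's own z axis and vertical below 0.06 rad and contact force between each of the arm, the fingers and clasp_bar below 0.3 N and value of joint dowel below 0.003 m), for 0.3 s.
3. the hammer has come down and driven the dowel home (horizontal distance between clasp_bar and nest below 0.008 m and z of clasp_bar in the frame of nest between -0.003 and 0.003 m and angle between the x axis of clasp_bar and the x axis of striker, either way round below 0.15 rad and angle between clasp_bar's own z axis and vertical below 0.06 rad and value of joint dowel above 0.005 m and value of joint hammer below 0.08 rad), for 0.2 s.
At the end, for the whole second after the job is handed in: The dowel is flush to within 1 mm; the bar lies flat in the channel, its dowel within 8 mm of the nest point, let go and at rest; the hammer is down, the trigger back up; the finished bar and the bystanders are within 30 mm of where they stood (all of step 3 and contact force between each of the arm, the fingers and clasp_bar below 0.3 N and value of joint trigger below 0.05 rad and linear speed of clasp_bar below 0.02 m/s and distance of each of done_bar, dropper_bottle, solder_tin, fire_brick from where it was at the start of the episode below 0.03 m); the robot touches nothing.
It fails at once if the hammer held or pushed by the robot while the dowel goes in (contact force between any of the fingers, the arm and hammer above 1 N and value of joint dowel between 0.0022 and 0.0055 m).
It fails at once if the dowel pushed by the robot (contact force between any of the fingers, the arm and dowel above 8 N).
It fails at once if the finished bar or a bystander shifted by more than 50 mm (distance of any of done_bar, dropper_bottle, solder_tin, fire_brick from where it was at the start of the episode above 0.05 m).
It also fails if it takes over 58 s, if anything falls off the work surface, if the arm or the gripper's body presses on something with over 40 N, if the wrist force passes 120 N, or if a joint passes its speed limit or range.

## Working session

There is one attempt and no reset: what is moved stays moved. The work goes in short steps, Python scripts to look and compute and a tool call to move; the robot and the scene stay as the last step left them, time stands still between calls to the robot, and variables do not carry over. Pictures are saved under pics/ and viewed, about 8 in all and at most 12, crops included, and the job is handed in when it is done.

Besides the shell and the picture viewer there is one more tool, called after "Call:" by a JSON object that holds its "method" and its "body", one argument or row to a line. carry_out: Moves the arm, as the interface text tells. Its arguments: {"type":"object","properties":{"commands":{"type":"array"},"jaw":{"type":"number"},"squeeze":{"type":"number"}},"required":["commands"]}

```bash
mkdir -p pics; ls
cat > h.py <<'E'
import numpy as np, cv2
from station import ctrl
def shot(cam,fn=None):
    c=ctrl.camera(cam)
    if fn: cv2.imwrite('pics/'+fn,cv2.cvtColor(c['color'],cv2.COLOR_RGB2BGR))
    return c
def proj(c,P):
    M=np.linalg.inv(c['cam_to_world']); p=M[:3,:3]@np.asarray(P,float)+M[:3,3]
    q=c['mtx']@np.array([p[0],-p[1],-p[2]]); return q[:2]/q[2]
def ray(c,uv):
    d=np.linalg.inv(c['mtx'])@np.array([uv[0],uv[1],1.]); d=np.array([d[0],-d[1],-d[2]])
    T=np.array(c['cam_to_world']); return T[:3,3],T[:3,:3]@d
def atz(c,uv,z):
    o,d=ray(c,uv); return o+d*(z-o[2])/d[2]
E
python3 - <<'E'
from h import *
np.set_printoptions(precision=3,suppress=True)
for k in('side','top'):
    c=shot(k,k+'0.png'); print(k,c['mtx'].tolist(),np.array(c['cam_to_world']).round(3).tolist(),[x for x in c])
    for l in ['striker','hammer','handle','trigger_pad','clasp_bar','done_bar','hammer_face','tape_roll','dropper_bottle','solder_tin','fire_brick','pliers_red','needle_file','caliper']:
        print(l,[(np.round(b['box']).tolist(),round(b['conf'],2)) for b in ctrl.spot_in(k,l)[:4]])
s=ctrl.sense(); print(s,ctrl.tcp_to_grasp)
E
```

```text
pics
side [[419.0014800182746, 0.0, 319.5365034538478], [0.0, 419.0014800182746, 202.4003318456258], [0.0, 0.0, 1.0]] [[-0.998, 0.033, -0.049, 0.522], [-0.06, -0.55, 0.833, 0.888], [0.001, 0.835, 0.551, 0.626], [0.0, 0.0, 0.0, 1.0]] ['color', 'mtx', 'cam_to_world']
striker [([252.0, 207.0, 353.0, 299.0], 0.87)]
hammer [([283.0, 209.0, 357.0, 288.0], 0.64)]
handle [([279.0, 208.0, 357.0, 287.0], 0.62)]
trigger_pad [([252.0, 214.0, 282.0, 268.0], 0.58)]
clasp_bar [([253.0, 217.0, 284.0, 269.0], 0.72), ([410.0, 223.0, 427.0, 259.0], 0.59), ([339.0, 167.0, 367.0, 186.0], 0.54)]
done_bar [([380.0, 264.0, 412.0, 335.0], 0.68), ([357.0, 225.0, 375.0, 255.0], 0.66)]
hammer_face [([278.0, 202.0, 360.0, 284.0], 0.92), ([302.0, 319.0, 403.0, 356.0], 0.71), ([295.0, 159.0, 303.0, 186.0], 0.62)]
tape_roll [([349.0, 192.0, 389.0, 222.0], 0.84)]
dropper_bottle [([296.0, 158.0, 304.0, 186.0], 0.66)]
solder_tin [([307.0, 207.0, 332.0, 227.0], 0.89), ([278.0, 210.0, 359.0, 289.0], 0.32)]
fire_brick [([197.0, 227.0, 234.0, 279.0], 0.65)]
pliers_red [([322.0, 160.0, 357.0, 166.0], 0.58), ([279.0, 208.0,
[... 1260 characters left out ...]
, 0.63)]
pliers_red [([448.0, 198.0, 470.0, 243.0], 0.7), ([347.0, 236.0, 387.0, 275.0], 0.46)]
needle_file [([179.0, 207.0, 213.0, 280.0], 0.56)]
caliper [([199.0, 269.0, 275.0, 299.0], 0.72)]
{'time': 1.5, 'qpos': array([ 1.174,  0.207,  1.541, -0.   ,  1.394, -0.151]), 'qvel': array([-0.001, -0.   ,  0.001,  0.002, -0.   ,  0.001]), 'effort': array([  0.002, -38.304, -29.196,  -0.   ,   0.001,   0.   ]), 'tcp_pos': array([0.14 , 0.558, 0.209]), 'orientation': array([[ 0.   ,  0.243,  0.97 ],
       [ 0.   ,  0.97 , -0.243],
       [-1.   ,  0.   ,  0.   ]]), 'ft_force': array([-0.987, -0.416,  0.161]), 'torque': array([ 0.024, -0.02 ,  0.016]), 'gripper_width': 0.08535355294578133} 0.0187
```

Run:
```python
import cv2
a=cv2.imread('pics/top0.png')[90:330,170:490]; cv2.imwrite('pics/topc.png',cv2.resize(a,(800,600),interpolation=cv2.INTER_CUBIC))
a=cv2.imread('pics/side0.png')[140:360,180:460]; cv2.imwrite('pics/sidec.png',cv2.resize(a,(764,600),interpolation=cv2.INTER_CUBIC))
```

```text
(no output)
```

View pics/topc.png

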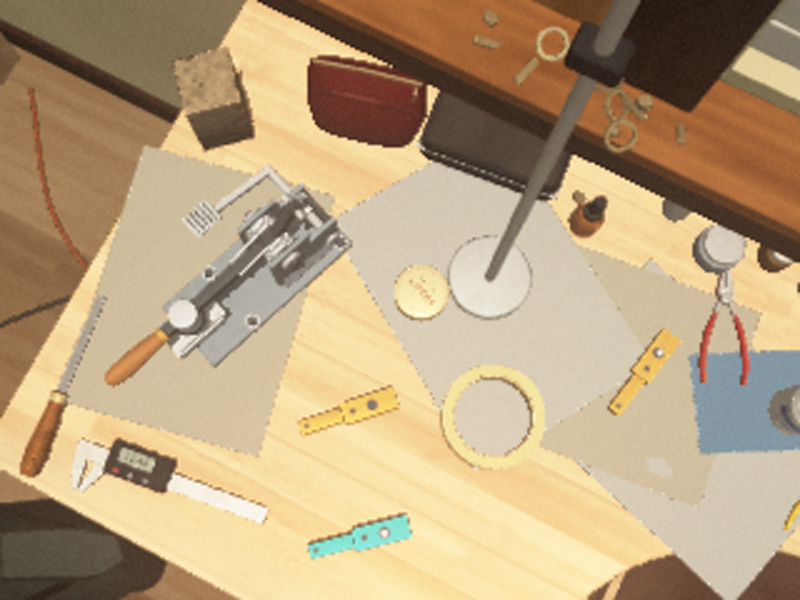

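View pics/sidec.png

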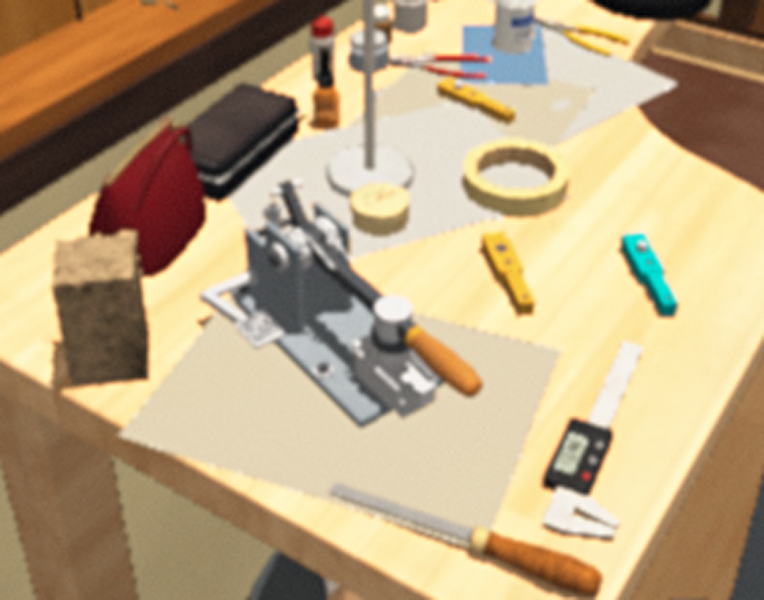

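```bash
cat > fit.py <<'E'
from h import *
from scipy.optimize import least_squares
import pickle
np.set_printoptions(precision=4,suppress=True)
C={k:shot(k) for k in('top','side')}
T=lambda u,v:(u/2.5+170,v/2.5+90)
S=lambda u,v:(u/2.7286+180,v/2.7286+140)
obs=[('top',T(184,316),(-55,0,90)),('top',T(201,217),(20,70,54)),('top',T(108,381),(-153,0,80)),('top',T(352,243),(120,-42,12)),('top',T(215,366),(-70,-42,12)),
('side',S(393,308),(-55,0,90)),('side',S(479,386),(-153,0,78)),('side',S(262,328),(20,70,54)),('side',S(362,425),(-70,42,12))]
R=lambda a:np.array([[np.cos(a),-np.sin(a),0],[np.sin(a),np.cos(a),0],[0,0,1]])
W=lambda p,P:R(p[2])@(np.array(P)/1e3)+[p[0],p[1],0]
f=lambda p:np.concatenate([proj(C[k],W(p,P))-uv for k,uv,P in obs])
r=least_squares(f,[.4,.25,-.7],loss='soft_l1'); p=r.x
print('striker',p); print(f(p).reshape(-1,2))
for n,P in dict(nest=(-55,0,30),handle=(-120,0,80),pad=(20,70,54)).items(): print(n,W(p,P))
tiles=[]
for n,(l,t,rr,b) in dict(A=(285,238,336,268),B=(408,212,446,262),Q=(290,290,338,318)).items():
    im=C['top']['color'][t:b,l:rr]; hsv=cv2.cvtColor(im,cv2.COLOR_RGB2HSV)
    m=(hsv[...,1]>140)&(hsv[...,2]>90)
    n_,lab,st,_=cv2.connectedComponentsWithStats(m.astype(np.uint8)); i=1+st[1:,4].argmax()
    v,u=np.nonzero(lab==i)
    pts=np.array([atz(C['top'],(a+l,bb+t),.016)[:2] for a,bb in zip(u,v)])
    print(n,len(u),'rect',cv2.minAreaRect((pts*1000).astype(np.float32)), 'mean',pts.mean(0))
    tiles.append(cv2.resize(cv2.cvtColor(im,cv2.COLOR_RGB2BGR),(400,300 if n!='B' else 300),interpolation=cv2.INTER_CUBIC) if n!='B' else cv2.resize(cv2.rotate(cv2.cvtColor(im,cv2.COLOR_RGB2BGR),cv2.ROTATE_90_CLOCKWISE),(400,300),interpolation=cv2.INTER_CUBIC))
s=C['side']['color'][:,:,::-1]
for l,t,rr,b in [(350,218,382,260)]: tiles.append(cv2.resize(s[t:b,l:rr],(400,300),interpolation=cv2.INTER_CUBIC))
tiles.append(cv2.resize(s[162:190,334:374],(400,300),interpolation=cv2.INTER_CUBIC)); 
tiles=[tiles[0],tiles[1],tiles[3],tiles[4]]
cv2.imwrite('pics/cand.png',np.vstack([np.hstack(tiles[:2]),np.hstack(tiles[2:])]))
E
python3 fit.py
```

```text
striker [ 0.5849  0.2102 -0.8679]
[[-0.4328 -1.3241]
 [ 0.1556 -0.0072]
 [-1.0976  1.6243]
 [ 0.5643 -0.9021]
 [-0.4098  0.0361]
 [ 0.5929 -1.2827]
 [ 1.5413  2.9442]
 [-0.738  -0.8358]
 [-0.4388 -2.0956]]
nest [0.5493 0.2522 0.03  ]
handle [0.5073 0.3018 0.08  ]
pad [0.6512 0.2402 0.054 ]
A 210 rect ((455.2198791503906, 104.713623046875), (21.125289916992188, 96.07313537597656), 15.741256713867188) mean [0.4581 0.0976]
B 225 rect ((481.9683532714844, -189.83529663085938), (19.563270568847656, 98.20671844482422), 48.66804122924805) mean [ 0.4858 -0.193 ]Traceback (most recent call last):
  File "fit.py", line 20, in <module>
    n_,lab,st,_=cv2.connectedComponentsWithStats(m.astype(np.uint8)); i=1+st[1:,4].argmax()
                                                                          ~~~~~~~~~~~~~~~^^
ValueError: attempt to get argmax of an empty sequence
```

```bash
sed -i "s/,Q=(290,290,338,318)//; s/tiles=\[tiles\[0\],tiles\[1\],tiles\[3\],tiles\[4\]\]//; s/('side',S(479,386),(-153,0,78)),//" fit.py
python3 fit.py
```

```text
striker [ 0.5844  0.2108 -0.8673]
[[-0.6754 -1.0865]
 [-0.0955  0.2114]
 [-1.3297  1.8832]
 [ 0.332  -0.7219]
 [-0.6255  0.2562]
 [ 0.851  -1.0846]
 [-0.5264 -0.623 ]
 [-0.1816 -1.8701]]
nest [0.5488 0.2528 0.03  ]
handle [0.5067 0.3023 0.08  ]
pad [0.6507 0.2409 0.054 ]
A 214 rect ((455.2198791503906, 104.713623046875), (21.125289916992188, 96.07313537597656), 15.741256713867188) mean [0.4579 0.0986]
B 227 rect ((481.96844482421875, -189.8353271484375), (19.56326675415039, 98.20671081542969), 48.66802978515625) mean [ 0.4855 -0.1927]
```

View pics/cand.png

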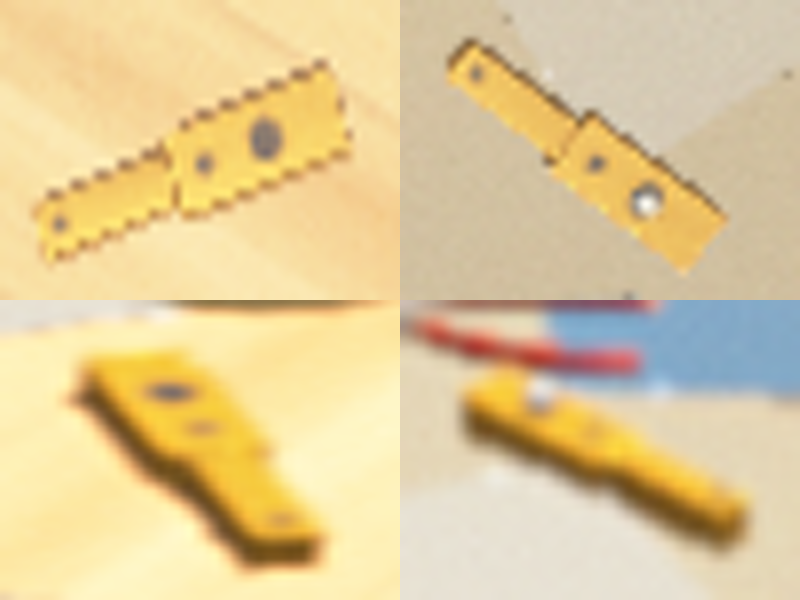

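The proud bar is B, at top pixel (428,238): its dowel stands up bright in both views. Bar A at (310,254) has a flush, dark dowel, so it is the finished one. The turquoise bar at (313,304) is the decoy. I'm starting with the handle.

Call:
{"method": "carry_out", "body": {
  "commands": [
    [[0.18, -0.125, 0], [0, 0, -0.31]],
    [[0.18, -0.125, 0], [0, 0, -0.31]],
    [[0.18, -0.125, 0], [0, 0, -0.31]],
    [[0.18, -0.125, 0], [0, 0, -0.5]],
    [[0.2, -0.14, 0], [0, 0, -0.622]]
  ],
  "jaw": 100
}}

```text
time: 2.12
tcp_pos: [0.312, 0.4374, 0.2092]
orientation: [[0.0, 0.725, 0.689], [0.0, 0.689, -0.725], [-1.0, 0.001, -0.0]]
ft_force: [0.5, 0.7, -0.5]
gripper_width: 0.0853
```

Run:
```python
from h import *
s=ctrl.sense(); print(s['time'],s['tcp_pos'],s['orientation'].round(3))
c=ctrl.camera('top')
print('lamp',atz(c,(490/2.5+170,275/2.5+90),.01))
print('B grip top',proj(c,(.458,-.1687,.016)),'dowel',proj(c,(.5008,-.2063,.022)))
```

```text
2.1167 [0.3119735  0.43740174 0.20920965] [[ 0.     0.725  0.689]
 [ 0.     0.689 -0.725]
 [-1.     0.001 -0.   ]]
lamp [ 0.58841304 -0.0465772   0.01      ]
B grip top [418.9173417  248.67397145] dowel [432.94719904 230.53816844]
```

Call:
{"method": "carry_out", "body": {
  "commands": [
    [[0.195, -0.135, 0], [0, 0, -0.056]],
    [[0.195, -0.135, 0], [0, 0, -0.056]],
    [[0.195, -0.135, 0], [0, 0, -0.056]],
    [[0.195, -0.135, 0], [0, 0, -0.056]],
    [[0.195, -0.135, 0], [0, 0, -0.056]]
  ]
}}

```text
time: 2.58
tcp_pos: [0.4834, 0.3188, 0.2094]
orientation: [[0.006, 0.769, 0.639], [-0.004, 0.639, -0.769], [-1.0, 0.003, 0.007]]
ft_force: [0.2, 0.8, -0.1]
gripper_width: 0.0853
```

Call:
{"method": "carry_out", "body": {
  "commands": [
    [[0, 0, -0.03], [0, 0, 0]],
    [[0, 0, -0.03], [0, 0, 0]]
  ]
}}

```text
time: 2.75
tcp_pos: [0.4827, 0.3157, 0.1749]
orientation: [[-0.0, 0.772, 0.636], [-0.007, 0.636, -0.772], [-1.0, -0.005, 0.005]]
ft_force: [-2.4, -0.4, -2.5]
gripper_width: 0.0853
```

Run:
```python
from h import *
s=ctrl.sense(); print(s['time'],s['tcp_pos'],s['orientation'].round(3))
a=shot('top')['color'][120:280,180:340,::-1]; b=shot('side')['color'][160:320,240:400,::-1]
cv2.imwrite('pics/app.png',np.hstack([cv2.resize(x,(400,400),interpolation=cv2.INTER_CUBIC) for x in(a,b)]))
```

```text
2.75 [0.48274299 0.3157055  0.17493446] [[-0.     0.772  0.636]
 [-0.007  0.636 -0.772]
 [-1.    -0.005  0.005]]
```

View pics/app.png

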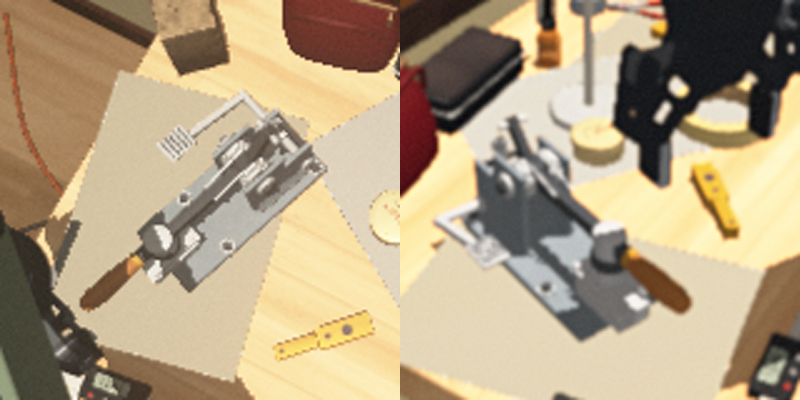

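Run:
```python
from h import *
c={k:shot(k) for k in('top','side')}
for n,P in dict(tcp=(.4827,.3157,.175),handle=(.5067,.3023,.08),tip=(.4853,.3275,.08),head=(.5488,.2528,.09)).items():
    a=proj(c['top'],P);b=proj(c['side'],P)
    print(n,((a-[180,120])*2.5).round(),((b-[240,160])*2.5+[400,0]).round())
s=ctrl.sense();print(s['tcp_pos'],s['qpos'])
```

```text
tcp [ 63. 302.] [704. 198.]
handle [107. 287.] [665. 285.]
tip [ 80. 311.] [694. 310.]
head [157. 238.] [612. 230.]
[0.48291584 0.31974468 0.18022877] [ 0.43895349  0.23691069  1.56593494 -0.00609306  1.33382873 -0.25445276]
```

Call:
{"method": "carry_out", "body": {
  "commands": [
    [[0.025, -0.019, 0], [0, 0, 0.014]],
    [[0.025, -0.019, -0.04], [0, 0, 0.014]],
    [[0.025, -0.019, -0.08], [0, 0, 0.014]],
    [[0.025, -0.019, -0.1], [0, 0, 0.014]],
    [[0.025, -0.019, -0.1], [0, 0, 0.014]]
  ]
}}

```text
time: 3.37
tcp_pos: [0.5032, 0.3002, 0.0757]
orientation: [[-0.002, 0.758, 0.653], [-0.007, 0.652, -0.758], [-1.0, -0.006, 0.004]]
ft_force: [-0.9, 0.3, 0.1]
gripper_width: 0.0859
```

Call:
{"method": "carry_out", "body": {
  "commands": [
    [[0.0, 0.0, 0], [0, 0, 0]],
    [[0, 0, 0], [0, 0, 0]]
  ]
}}

```text
time: 3.53
tcp_pos: [0.5035, 0.3015, 0.0775]
orientation: [[-0.0, 0.757, 0.654], [-0.006, 0.654, -0.757], [-1.0, -0.004, 0.004]]
ft_force: [0.6, -0.7, 0.4]
gripper_width: 0.0853
```

Call:
{"method": "carry_out", "body": {
  "commands": [
    [[0.004, 0, -0.017], [0, 0, 0]],
    [[0.004, 0, -0.017], [0, 0, 0]],
    [[0.004, 0, -0.017], [0, 0, 0]]
  ]
}}

```text
time: 3.78
tcp_pos: [0.5083, 0.3023, 0.0623]
orientation: [[0.002, 0.756, 0.654], [-0.005, 0.654, -0.756], [-1.0, -0.002, 0.005]]
ft_force: [0.6, -1.0, 0.0]
gripper_width: 0.0856
```

Call:
{"method": "carry_out", "body": {
  "commands": [
    [[0, 0, 0], [0, 0, 0]],
    [[0, 0, 0], [0, 0, 0]],
    [[0, 0, 0], [0, 0, 0]],
    [[0, 0, 0], [0, 0, 0]],
    [[0, 0, 0], [0, 0, 0]]
  ],
  "jaw": 0,
  "squeeze": 70
}}

```text
time: 4.2
tcp_pos: [0.5084, 0.3023, 0.0627]
orientation: [[0.003, 0.756, 0.654], [-0.005, 0.654, -0.756], [-1.0, -0.001, 0.005]]
ft_force: [0.5, 0.6, 0.1]
gripper_width: 0.0259
```

Call:
{"method": "carry_out", "body": {
  "commands": [
    [[0, 0, 0], [0, 0, 0]],
    [[0, 0, 0], [0, 0, 0]],
    [[0, 0, 0], [0, 0, 0]]
  ]
}}

```text
time: 4.45
tcp_pos: [0.5106, 0.3034, 0.0662]
orientation: [[0.007, 0.756, 0.654], [-0.003, 0.654, -0.756], [-1.0, 0.003, 0.006]]
ft_force: [-1.2, 0.3, 11.1]
gripper_width: 0.0003
```

Run:
```python
from h import *
a=shot('top')['color'][160:280,180:300,::-1]; b=shot('side')['color'][180:300,280:400,::-1]
cv2.imwrite('pics/app2.png',np.hstack([cv2.resize(x,(400,400),interpolation=cv2.INTER_CUBIC) for x in(a,b)]))
```

```text
(no output)
```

View pics/app2.png

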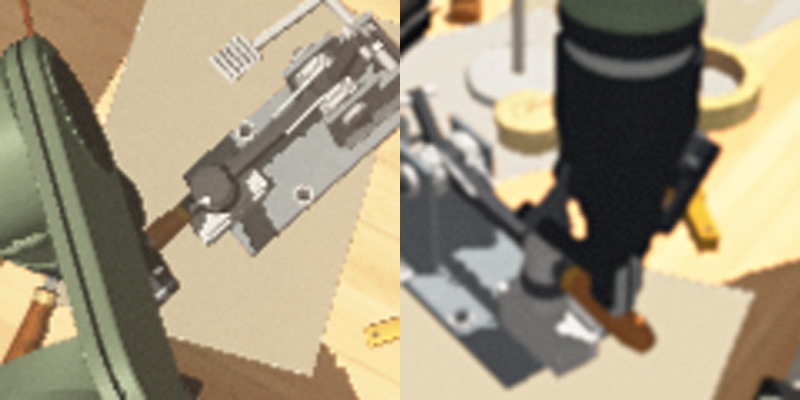

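Run:
```python
from h import *
c={k:shot(k) for k in('top','side')}
s=ctrl.sense(); t=s['tcp_pos']; print(t,s['ft_force'],s['gripper_width'],s['time'])
for n,P in dict(tcp=t,grasp=t+[0,0,.0187],handle=(.5067,.3023,.08),tip=(.4853,.3275,.08),head=(.5488,.2528,.09)).items():
    a=proj(c['top'],P);b=proj(c['side'],P)
    print(n,((a-[180,160])*10/3).round(),((b-[280,180])*10/3+[400,0]).round())
from scipy.optimize import least_squares
T=np.array(((108)/2.5+170,381/2.5+90));S=np.array((479/2.7286+180,386/2.7286+140))
r=least_squares(lambda P:np.r_[proj(c['top'],P)-T,proj(c['side'],P)-S],[.48,.32,.08]);print(r.x,r.fun)
T=np.array(((184)/2.5+170,316/2.5+90));S=np.array((393/2.7286+180,308/2.7286+140))
r=least_squares(lambda P:np.r_[proj(c['top'],P)-T,proj(c['side'],P)-S],[.48,.32,.08]);print(r.x,r.fun)
b=c['side']['color'][215:295,320:400,::-1]
cv2.imwrite('pics/app3.png',cv2.resize(b,(600,600),interpolation=cv2.INTER_CUBIC))
```

```text
[0.51058095 0.30340162 0.06606651] [-1.37270239 -0.33429284 12.11657138] 0.00014877193563969895 4.65
tcp [146. 246.] [612. 332.]
grasp [139. 243.] [613. 308.]
handle [142. 249.] [620. 313.]
tip [106. 281.] [658. 346.]
head [210. 184.] [550. 239.]
[0.48912145 0.32386528 0.08223529] [-0.01023677  0.11645905 -0.09077208 -0.01584048]
[0.54900312 0.25186038 0.0860101 ] [ 0.04289486 -0.90912977  0.74864547  0.16560247]
```

View pics/app3.png

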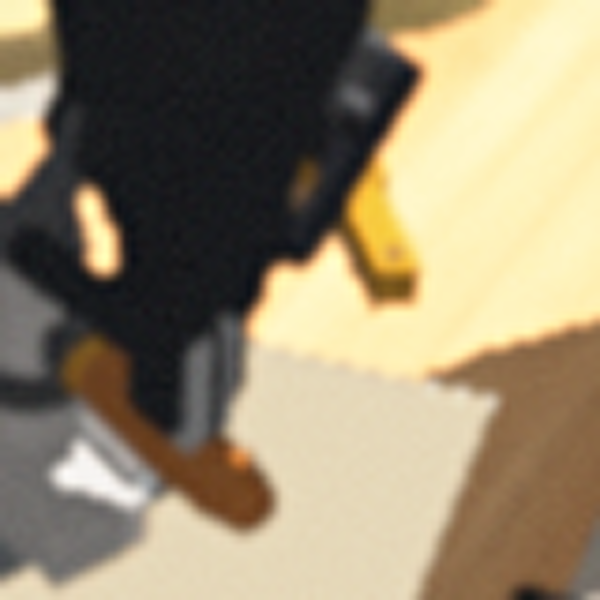

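Call:
{"method": "carry_out", "body": {
  "commands": [
    [[0, 0, 0.008], [0, 0, 0]],
    [[0, 0, 0.015], [0, 0, 0]],
    [[0, 0, 0.015], [0, 0, 0]]
  ]
}}

```text
time: 4.9
tcp_pos: [0.5119, 0.3039, 0.0831]
orientation: [[0.01, 0.756, 0.654], [-0.001, 0.654, -0.756], [-1.0, 0.007, 0.008]]
ft_force: [0.6, -0.0, 0.9]
gripper_width: -0.0
```

Run:
```python
from h import *
c=shot('side'); s=ctrl.sense(); print(s['tcp_pos'],s['ft_force'],s['gripper_width'])
for l in('handle','hammer'):
  for k in ('side','top'):
    shot(k); print(l,k,[(np.round(b['box']).tolist(),round(b['conf'],2)) for b in ctrl.spot_in(k,l)[:2]])
b=c['color'][200:300,300:400,::-1]
cv2.imwrite('pics/app4.png',cv2.resize(b,(600,600),interpolation=cv2.INTER_CUBIC))
```

```text
[0.51128663 0.3036342  0.08211644] [ 0.36645797 -0.72472962 -0.78323923] -0.00015759376882760039
handle side [([282.0, 209.0, 358.0, 284.0], 0.67)]
handle top [([225.0, 168.0, 289.0, 239.0], 0.92)]
hammer side [([283.0, 208.0, 360.0, 287.0], 0.6), ([198.0, 223.0, 234.0, 279.0], 0.25)]
hammer top [([222.0, 168.0, 291.0, 238.0], 0.87)]
```

View pics/app4.png

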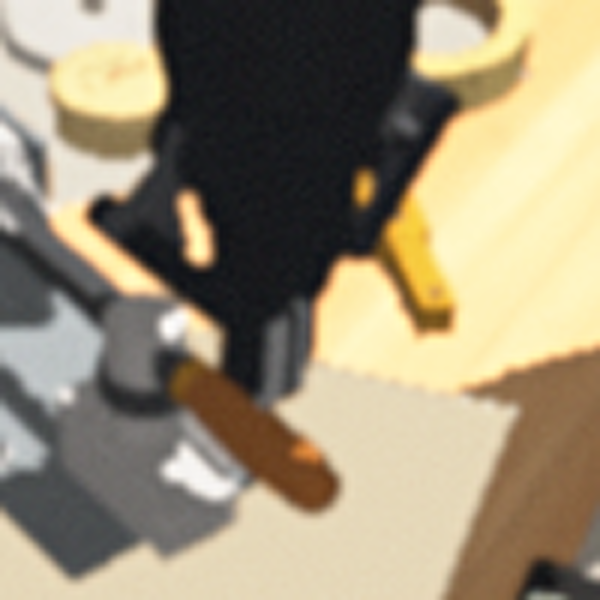

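The shut fingers rode on top of the handle: they cover its upper edge, and the force was upward. I'll open, go about 20 mm deeper and grip again.

Call:
{"method": "carry_out", "body": {
  "commands": [
    [[0, 0, 0.01], [0, 0, 0]],
    [[0, 0, 0.01], [0, 0, 0]],
    [[0, 0, 0.01], [0, 0, 0]],
    [[0, 0, 0.01], [0, 0, 0]],
    [[0, 0, 0.01], [0, 0, 0]]
  ],
  "jaw": 100
}}

```text
time: 5.77
tcp_pos: [0.5102, 0.3032, 0.0906]
orientation: [[0.006, 0.756, 0.654], [-0.003, 0.654, -0.756], [-1.0, 0.003, 0.006]]
ft_force: [-0.4, -0.1, 0.6]
gripper_width: 0.0605
```

Call:
{"method": "carry_out", "body": {
  "commands": [
    [[-0.002, 0, 0], [0, 0, 0]],
    [[-0.002, 0, 0], [0, 0, 0]],
    [[-0.002, 0, -0.03], [0, 0, 0]],
    [[-0.002, 0, -0.05], [0, 0, 0]],
    [[-0.002, 0, -0.05], [0, 0, 0]]
  ]
}}

```text
time: 6.18
tcp_pos: [0.5041, 0.3015, 0.0359]
orientation: [[-0.003, 0.756, 0.654], [-0.007, 0.654, -0.756], [-1.0, -0.006, 0.003]]
ft_force: [-0.7, -0.4, -0.3]
gripper_width: 0.0852
```

Run:
```python
from h import *
c=shot('side'); s=ctrl.sense(); print(s['time'],s['tcp_pos'],s['ft_force'],s['gripper_width'])
print(proj(c,s['tcp_pos']+[0,0,.013])-[300,180])
a=shot('top')['color'][180:280,180:280,::-1]
b=c['color'][180:300,300:420,::-1]
cv2.imwrite('pics/app5.png',np.hstack([cv2.resize(x,(400,400),interpolation=cv2.INTER_CUBIC) for x in (a,b)]))
```

```text
6.2333 [0.5054318  0.3021196  0.03787233] [-0.18175573 -0.01745442  0.65717757] 0.08549066900294237
[ 46.02418453 105.0209498 ]
```

View pics/app5.png

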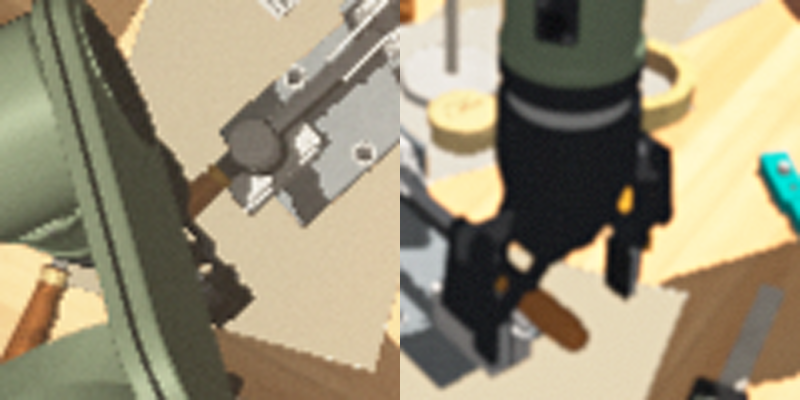

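Both fingers now straddle the handle and reach below it: near tip at (485,355), far tip at (625,295), handle between them. Closing.

Call:
{"method": "carry_out", "body": {
  "commands": [
    [[0.001, 0, 0.003], [0, 0, 0]],
    [[0.001, 0, 0.003], [0, 0, 0]],
    [[0.001, 0, 0.003], [0, 0, 0]],
    [[0.001, 0, 0.003], [0, 0, 0]],
    [[0.001, 0, 0.003], [0, 0, 0]]
  ],
  "jaw": 0,
  "squeeze": 60
}}

```text
time: 6.7
tcp_pos: [0.5088, 0.3031, 0.0437]
orientation: [[0.005, 0.756, 0.654], [-0.003, 0.654, -0.756], [-1.0, 0.002, 0.006]]
ft_force: [-0.2, -0.4, 0.0]
gripper_width: 0.0258
```

Call:
{"method": "carry_out", "body": {
  "commands": [
    [[0, 0, 0], [0, 0, 0]],
    [[0, 0, 0], [0, 0, 0]],
    [[0, 0, 0], [0, 0, 0]],
    [[0, 0, 0], [0, 0, 0]]
  ]
}}

```text
time: 7.03
tcp_pos: [0.5091, 0.3034, 0.0439]
orientation: [[0.006, 0.756, 0.654], [-0.003, 0.654, -0.756], [-1.0, 0.003, 0.006]]
ft_force: [0.4, 1.1, -0.3]
gripper_width: 0.0171
```

Call:
{"method": "carry_out", "body": {
  "commands": [
    [[0.001, -0.001, 0.021], [0, 0, 0]],
    [[0.003, -0.004, 0.042], [0, 0, 0]],
    [[0.007, -0.0085, 0.062], [0, 0, 0]],
    [[0.013, -0.015, 0.081], [0, 0, 0]],
    [[0.013, -0.015, 0.081], [0, 0, 0]]
  ]
}}

```text
time: 7.45
tcp_pos: [0.5236, 0.2861, 0.1259]
orientation: [[0.007, 0.758, 0.652], [-0.005, 0.653, -0.758], [-1.0, 0.002, 0.009]]
ft_force: [4.3, -1.0, -11.1]
gripper_width: 0.0166
```

Call:
{"method": "carry_out", "body": {
  "commands": [
    [[0.009, -0.01, 0.024], [0, 0, 0]],
    [[0.02, -0.023, 0.044], [0, 0, 0]],
    [[0.034, -0.04, 0.062], [0, 0, 0]],
    [[0.035, -0.041, 0.063], [0, 0, 0]],
    [[0.035, -0.041, 0.063], [0, 0, 0]]
  ]
}}

```text
time: 7.87
tcp_pos: [0.5581, 0.2446, 0.1854]
orientation: [[0.004, 0.759, 0.651], [-0.004, 0.651, -0.759], [-1.0, 0.0, 0.006]]
ft_force: [6.1, 5.3, -15.2]
gripper_width: 0.0163
```

Call:
{"method": "carry_out", "body": {
  "commands": [
    [[0, 0, 0], [0, 0, 0]],
    [[0, 0, 0], [0, 0, 0]]
  ]
}}

```text
time: 8.03
tcp_pos: [0.5558, 0.2474, 0.1826]
orientation: [[-0.001, 0.759, 0.651], [0.001, 0.651, -0.759], [-1.0, -0.001, -0.001]]
ft_force: [1.4, 6.9, -8.8]
gripper_width: 0.0156
```

Call:
{"method": "carry_out", "body": {
  "commands": [
    [[0.006, -0.006, 0.009], [0, 0, 0]],
    [[0.006, -0.006, 0.009], [0, 0, 0]],
    [[0.006, -0.006, 0.009], [0, 0, 0]]
  ]
}}

```text
time: 8.28
tcp_pos: [0.5598, 0.2424, 0.1877]
orientation: [[-0.006, 0.759, 0.65], [0.002, 0.651, -0.759], [-1.0, -0.004, -0.006]]
ft_force: [4.6, 5.2, -14.8]
gripper_width: 0.016
```

Call:
{"method": "carry_out", "body": {
  "commands": [
    [[-0.006, 0.007, -0.007], [0, 0, 0]],
    [[-0.012, 0.014, -0.015], [0, 0, 0]],
    [[-0.012, 0.014, -0.017], [0, 0, 0]],
    [[-0.012, 0.014, -0.017], [0, 0, 0]]
  ]
}}

```text
time: 8.62
tcp_pos: [0.5505, 0.254, 0.1747]
orientation: [[0.002, 0.759, 0.651], [-0.004, 0.651, -0.759], [-1.0, -0.002, 0.005]]
ft_force: [2.6, -8.0, 6.9]
gripper_width: 0.0159
```

The force reversed to push up on the tool, so the sear is holding. Releasing.

Call:
{"method": "carry_out", "body": {
  "commands": [
    [[0, 0, 0], [0, 0, 0]],
    [[0, 0, 0], [0, 0, 0]],
    [[0, 0, 0], [0, 0, 0]],
    [[0, 0, 0], [0, 0, 0]],
    [[0, 0, 0], [0, 0, 0]]
  ],
  "jaw": 100
}}

```text
time: 9.03
tcp_pos: [0.5497, 0.2544, 0.1742]
orientation: [[0.001, 0.758, 0.652], [-0.005, 0.652, -0.758], [-1.0, -0.003, 0.004]]
ft_force: [0.4, 0.3, 0.8]
gripper_width: 0.0757
```

Call:
{"method": "carry_out", "body": {
  "commands": [
    [[0, 0, 0], [0, 0, 0]],
    [[0, 0, 0.04], [0, 0, 0]],
    [[0, 0, 0.08], [0, 0, 0]],
    [[0, 0, 0.12], [0, 0, 0]],
    [[0, 0, 0.13], [0, 0, 0]]
  ]
}}

```text
time: 9.45
tcp_pos: [0.5527, 0.2555, 0.3125]
orientation: [[0.013, 0.758, 0.652], [-0.001, 0.652, -0.758], [-1.0, 0.009, 0.009]]
ft_force: [0.8, 0.2, 1.0]
gripper_width: 0.0854
```

Run:
```python
from h import *
c=shot('side'); s=ctrl.sense(); print(s['time'],s['tcp_pos'],s['ft_force'],s['gripper_width'])
a=shot('top')['color'][140:260,200:320,::-1]
b=c['color'][160:300,260:400,::-1]
cv2.imwrite('pics/cock.png',np.hstack([cv2.resize(x,(400,400),interpolation=cv2.INTER_CUBIC) for x in (a,b)]))
```

```text
9.5 [0.55289822 0.25558261 0.312295  ] [ 0.69998433 -0.66393323  2.0020971 ] 0.0852780788329695
```

View pics/cock.png

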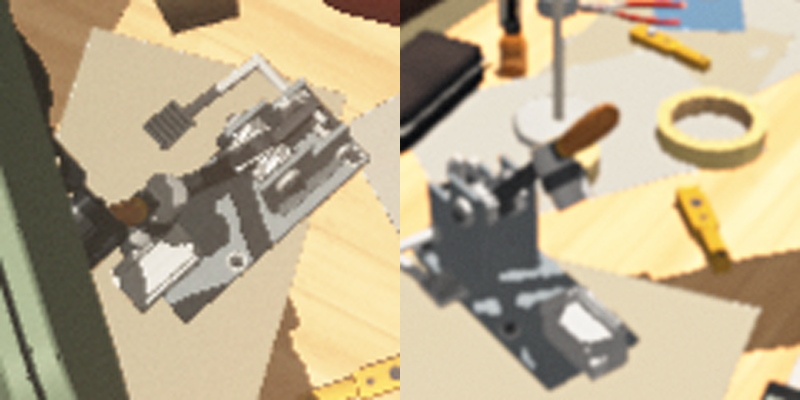

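The hammer is cocked, with the handle leaning up over the anvil. I'll go round in front of the lamp pole at about (0.59,-0.05) to the bar.

Call:
{"method": "carry_out", "body": {
  "commands": [
    [[-0.153, -0.2, 0], [0, 0, 0]],
    [[-0.153, -0.2, 0], [0, 0, 0]],
    [[-0.153, -0.2, 0], [0, 0, 0]],
    [[-0.153, -0.2, 0], [0, 0, 0]],
    [[-0.153, -0.2, 0], [0, 0, 0]]
  ],
  "jaw": 45
}}

```text
time: 9.97
tcp_pos: [0.4211, 0.0874, 0.3049]
orientation: [[0.003, 0.758, 0.653], [-0.002, 0.653, -0.758], [-1.0, 0.001, 0.004]]
ft_force: [0.6, -1.4, -0.2]
gripper_width: 0.0384
```

Call:
{"method": "carry_out", "body": {
  "commands": [
    [[-0.03, -0.04, 0], [0, 0, 0]],
    [[-0.03, -0.08, 0], [0, 0, 0.07]],
    [[-0.02, -0.12, 0], [0, 0, 0.147]],
    [[-0.01, -0.16, -0.03], [0, 0, 0.147]],
    [[0, -0.2, -0.06], [0, 0, 0.147]]
  ]
}}

```text
time: 10.38
tcp_pos: [0.4163, -0.0957, 0.2579]
orientation: [[0.006, 0.655, 0.756], [-0.003, 0.756, -0.655], [-1.0, 0.002, 0.006]]
ft_force: [1.2, -0.4, -0.1]
gripper_width: 0.0384
```

Run:
```python
from h import *
s=ctrl.sense(); print(s['time'],s['tcp_pos'],s['orientation'].round(3),s['qpos'])
```

```text
10.3833 [ 0.41630921 -0.09568138  0.2579092 ] [[ 0.006  0.655  0.756]
 [-0.003  0.756 -0.655]
 [-1.     0.002  0.006]] [-4.29026193e-01 -1.62765396e-01  1.81715019e+00 -9.29794442e-05
  1.48095818e+00 -1.28626468e+00]
```

Call:
{"method": "carry_out", "body": {
  "commands": [
    [[0.022, -0.036, 0], [0, 0, 0]],
    [[0.043, -0.073, -0.03], [0, 0, 0]],
    [[0.043, -0.073, -0.07], [0, 0, 0]],
    [[0.043, -0.073, -0.11], [0, 0, 0]],
    [[0.043, -0.073, -0.15], [0, 0, 0]]
  ]
}}

```text
time: 10.8
tcp_pos: [0.458, -0.1689, 0.1071]
orientation: [[0.003, 0.656, 0.755], [-0.001, 0.755, -0.656], [-1.0, 0.001, 0.003]]
ft_force: [0.4, -0.7, -0.8]
gripper_width: 0.0388
```

Call:
{"method": "carry_out", "body": {
  "commands": [
    [[0, 0, -0.03], [0, 0, 0]],
    [[0, 0, -0.05], [0, 0, 0]],
    [[0, 0, -0.05], [0, 0, 0]]
  ]
}}

```text
time: 11.05
tcp_pos: [0.4511, -0.165, 0.0495]
orientation: [[-0.011, 0.656, 0.755], [0.007, 0.755, -0.656], [-1.0, -0.002, -0.013]]
ft_force: [-0.4, 0.5, -0.7]
gripper_width: 0.0385
```

Run:
```python
from h import *
c=shot('side'); s=ctrl.sense(); print(s['time'],s['tcp_pos'],s['ft_force'],s['orientation'][:,1])
a=shot('top')['color'][190:280,380:470,::-1]
b=c['color'][130:210,310:390,::-1]
cv2.imwrite('pics/bar.png',np.hstack([cv2.resize(x,(400,400),interpolation=cv2.INTER_CUBIC) for x in (a,b)]))
```

```text
11.1 [ 0.45361755 -0.16637994  0.05259855] [ 0.31324124  0.31389642 -0.09595923] [ 0.65596773  0.75478855 -0.00076933]
```

View pics/bar.png

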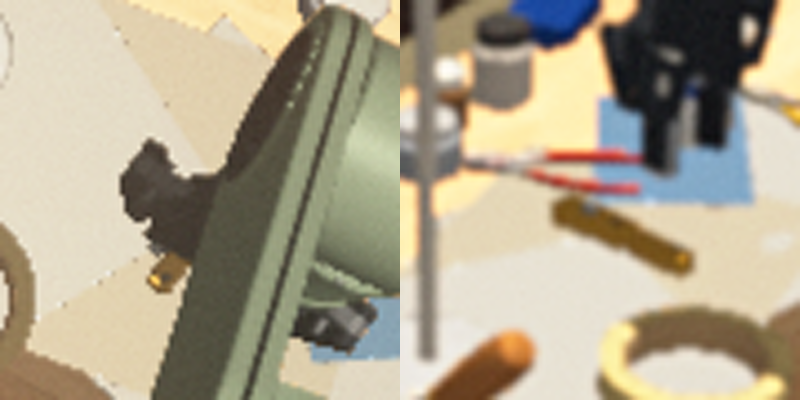

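Run:
```python
from h import *
c=shot('side'); s=ctrl.sense(); t=s['tcp_pos']; print(t)
for dz in(0,.005,.015,.02,.025,.03): print(dz,proj(c,t+[0,0,dz]))
for P in [(.458,-.1687,.016),(.5008,-.2063,.022),(.4444,-.1568,.016),(.5196,-.2228,.016)]: print(P,((proj(c,P)-[310,130])*5+[400,0]).round())
```

```text
[ 0.45793139 -0.16880303  0.0570646 ]
0 [363.97244919 165.89116005]
0.005 [364.07651986 164.33487001]
0.015 [364.28611453 161.2005566 ]
0.02 [364.39164531 159.62243184]
0.025 [364.49766963 158.03692665]
0.03 [364.60419095 156.44398914]
(0.458, -0.1687, 0.016) [666. 242.]
(0.5008, -0.2063, 0.022) [592. 199.]
(0.4444, -0.1568, 0.016) [690. 253.]
(0.5196, -0.2228, 0.016) [561. 194.]
```

Call:
{"method": "carry_out", "body": {
  "commands": [
    [[0, 0, -0.02], [0, 0, 0]],
    [[0, 0, -0.04], [0, 0, 0]],
    [[0, 0, -0.047], [0, 0, 0]],
    [[0, 0, -0.047], [0, 0, 0]]
  ]
}}

```text
time: 11.53
tcp_pos: [0.4576, -0.1685, 0.01]
orientation: [[0.002, 0.656, 0.755], [-0.001, 0.755, -0.656], [-1.0, 0.001, 0.002]]
ft_force: [-0.8, -0.3, -0.4]
gripper_width: 0.0383
```

Call:
{"method": "carry_out", "body": {
  "commands": [
    [[0, 0, -0.003], [0, 0, 0]],
    [[0, 0, -0.006], [0, 0, 0]],
    [[0, 0, -0.009], [0, 0, 0]]
  ]
}}

```text
time: 11.78
tcp_pos: [0.4589, -0.1692, 0.0022]
orientation: [[0.005, 0.656, 0.755], [-0.002, 0.755, -0.656], [-1.0, 0.002, 0.005]]
ft_force: [0.1, 0.3, 0.6]
gripper_width: 0.038
```

Call:
{"method": "carry_out", "body": {
  "commands": [
    [[0, 0, 0], [0, 0, 0]],
    [[0, 0, 0], [0, 0, 0]],
    [[0, 0, -0.003], [0, 0, 0]],
    [[0, 0, -0.005], [0, 0, 0]]
  ],
  "jaw": 30
}}

```text
time: 12.12
tcp_pos: [0.4591, -0.1694, -0.0027]
orientation: [[0.005, 0.656, 0.755], [-0.002, 0.755, -0.656], [-1.0, 0.002, 0.006]]
ft_force: [0.4, 0.4, -0.0]
gripper_width: 0.026
```

Call:
{"method": "carry_out", "body": {
  "commands": [
    [[0, 0, -0.002], [0, 0, 0]],
    [[0, 0, -0.004], [0, 0, 0]],
    [[0, 0, -0.004], [0, 0, 0]]
  ]
}}

```text
time: 12.37
tcp_pos: [0.4587, -0.1691, -0.0073]
orientation: [[0.004, 0.656, 0.755], [-0.002, 0.755, -0.656], [-1.0, 0.001, 0.004]]
ft_force: [0.2, 0.5, 0.2]
gripper_width: 0.0257
```

Call:
{"method": "carry_out", "body": {
  "commands": [
    [[0, 0, -0.002], [0, 0, 0]],
    [[0, 0, -0.004], [0, 0, 0]],
    [[0, 0, -0.004], [0, 0, 0]]
  ]
}}

```text
time: 12.62
tcp_pos: [0.4583, -0.1689, -0.0118]
orientation: [[0.004, 0.656, 0.755], [-0.001, 0.755, -0.656], [-1.0, 0.001, 0.004]]
ft_force: [0.5, -0.3, -0.1]
gripper_width: 0.0256
```

Call:
{"method": "carry_out", "body": {
  "commands": [
    [[0, 0, -0.002], [0, 0, 0]],
    [[0, 0, -0.003], [0, 0, 0]],
    [[0, 0, -0.003], [0, 0, 0]]
  ]
}}

```text
time: 12.87
tcp_pos: [0.458, -0.1687, -0.0151]
orientation: [[0.003, 0.656, 0.755], [-0.001, 0.755, -0.656], [-1.0, 0.001, 0.003]]
ft_force: [0.1, 0.4, 0.2]
gripper_width: 0.0255
```

Call:
{"method": "carry_out", "body": {
  "commands": [
    [[0, 0, -0.001], [0, 0, 0]],
    [[0, 0, -0.002], [0, 0, 0]],
    [[0, 0, -0.002], [0, 0, 0]]
  ]
}}

```text
time: 13.12
tcp_pos: [0.4579, -0.1686, -0.0173]
orientation: [[0.003, 0.656, 0.755], [-0.001, 0.755, -0.656], [-1.0, 0.001, 0.003]]
ft_force: [-0.0, -0.2, 0.2]
gripper_width: 0.0255
```

Call:
{"method": "carry_out", "body": {
  "commands": [
    [[0, 0, -0.001], [0, 0, 0]],
    [[0, 0, -0.002], [0, 0, 0]],
    [[0, 0, -0.002], [0, 0, 0]]
  ]
}}

```text
time: 13.37
tcp_pos: [0.4577, -0.1685, -0.0195]
orientation: [[0.002, 0.656, 0.755], [-0.001, 0.755, -0.656], [-1.0, 0.001, 0.002]]
ft_force: [-0.7, 0.5, -0.3]
gripper_width: 0.0256
```

Call:
{"method": "carry_out", "body": {
  "commands": [
    [[0, 0, -0.001], [0, 0, 0]],
    [[0, 0, -0.003], [0, 0, 0]],
    [[0, 0, -0.003], [0, 0, 0]]
  ]
}}

```text
time: 13.62
tcp_pos: [0.4579, -0.1687, -0.0224]
orientation: [[0.003, 0.656, 0.755], [-0.001, 0.755, -0.656], [-1.0, 0.001, 0.003]]
ft_force: [-0.4, 0.6, 2.2]
gripper_width: 0.0258
```

Call:
{"method": "carry_out", "body": {
  "commands": [
    [[0, 0, -0.001], [0, 0, 0]],
    [[0, 0, -0.002], [0, 0, 0]],
    [[0, 0, -0.002], [0, 0, 0]]
  ]
}}

```text
time: 13.87
tcp_pos: [0.458, -0.1687, -0.0224]
orientation: [[0.002, 0.655, 0.755], [-0.0, 0.755, -0.655], [-1.0, 0.001, 0.001]]
ft_force: [-6.0, 3.3, 18.0]
gripper_width: 0.0257
```

Call:
{"method": "carry_out", "body": {
  "commands": [
    [[0, 0, 0.005], [0, 0, 0]],
    [[0, 0, 0.005], [0, 0, 0]],
    [[0, 0, 0.005], [0, 0, 0]]
  ]
}}

```text
time: 14.12
tcp_pos: [0.4584, -0.1689, -0.0172]
orientation: [[0.002, 0.655, 0.755], [-0.001, 0.755, -0.655], [-1.0, 0.001, 0.003]]
ft_force: [1.0, 0.7, 0.7]
gripper_width: 0.0257
```

Call:
{"method": "carry_out", "body": {
  "commands": [
    [[0, 0, 0], [0, 0, 0]],
    [[0, 0, 0], [0, 0, 0]],
    [[0, 0, 0], [0, 0, 0]],
    [[0, 0, 0], [0, 0, 0]],
    [[0, 0, 0], [0, 0, 0]]
  ],
  "jaw": 0,
  "squeeze": 60
}}

```text
time: 14.53
tcp_pos: [0.4582, -0.1689, -0.0174]
orientation: [[0.002, 0.655, 0.755], [-0.001, 0.755, -0.655], [-1.0, 0.001, 0.002]]
ft_force: [-1.2, 1.1, 3.2]
gripper_width: 0.0119
```

The cocked handle would foul an upright wrist at the channel, so I'll regrip the tongue with the tool leaning about 17° away from the head.

Call:
{"method": "carry_out", "body": {
  "commands": [
    [[0, 0, 0], [0, 0, 0]],
    [[0, 0, 0], [0, 0, 0]],
    [[0.003, -0.002, 0.006], [-0.1, -0.113, 0]],
    [[0.0055, -0.005, 0.006], [-0.197, -0.227, 0]],
    [[0.0055, -0.005, 0.006], [-0.197, -0.227, 0]]
  ],
  "jaw": 30
}}

```text
time: 14.95
tcp_pos: [0.4614, -0.1722, -0.0125]
orientation: [[0.226, 0.655, 0.721], [-0.195, 0.756, -0.625], [-0.954, 0.001, 0.299]]
ft_force: [-0.8, 0.4, -0.3]
gripper_width: 0.0259
```

Call:
{"method": "carry_out", "body": {
  "commands": [
    [[0, 0, 0], [0, 0, 0]],
    [[0, 0, 0], [0, 0, 0]],
    [[0, 0, 0], [0, 0, 0]]
  ]
}}

```text
time: 15.2
tcp_pos: [0.4624, -0.1727, -0.012]
orientation: [[0.227, 0.655, 0.721], [-0.195, 0.756, -0.625], [-0.954, 0.001, 0.299]]
ft_force: [0.6, -0.3, 0.2]
gripper_width: 0.0254
```

Call:
{"method": "carry_out", "body": {
  "commands": [
    [[0.001, -0.001, -0.002], [0, 0, 0]],
    [[0.001, -0.001, -0.002], [0, 0, 0]],
    [[0.001, -0.001, -0.002], [0, 0, 0]],
    [[0.001, -0.001, -0.002], [0, 0, 0]],
    [[0.001, -0.001, -0.002], [0, 0, 0]]
  ],
  "jaw": 0,
  "squeeze": 80
}}

```text
time: 15.62
tcp_pos: [0.4652, -0.1749, -0.013]
orientation: [[0.228, 0.656, 0.72], [-0.196, 0.755, -0.625], [-0.954, 0.002, 0.301]]
ft_force: [-1.9, 2.0, 5.1]
gripper_width: 0.0114
```

Call:
{"method": "carry_out", "body": {
  "commands": [
    [[0, 0, 0.003], [0, 0, 0]],
    [[0, 0, 0.02], [0, 0, 0]],
    [[0, 0, 0.05], [0, 0, 0]],
    [[0, 0, 0.08], [0, 0, 0]],
    [[0, 0, 0.1], [0, 0, 0]]
  ]
}}

```text
time: 16.03
tcp_pos: [0.4666, -0.1759, 0.0897]
orientation: [[0.231, 0.656, 0.719], [-0.197, 0.755, -0.625], [-0.953, 0.003, 0.303]]
ft_force: [1.5, -1.3, -2.0]
gripper_width: 0.0113
```

Run:
```python
from h import *
s=ctrl.sense(); print(s['time'],s['tcp_pos'],s['ft_force'],s['torque'],s['gripper_width'],s['qpos'])
for k in('top','side'):
  shot(k); print(k,[(np.round(b['box']).tolist(),round(b['conf'],2)) for b in ctrl.spot_in(k,'clasp_bar')[:4]])
```

```text
16.0333 [ 0.46661555 -0.17586409  0.08971626] [ 1.53173167 -1.34008249 -2.03692629] [0.18911039 0.22381078 0.07868506] 0.011338845158794884 [-0.48915786  0.0086475   2.07106442 -0.09504565  0.76290662 -1.2855372 ]
top [([294.0, 299.0, 333.0, 312.0], 0.76), ([432.0, 208.0, 454.0, 238.0], 0.57), ([346.0, 238.0, 387.0, 277.0], 0.26)]
side [([337.0, 136.0, 368.0, 154.0], 0.65), ([411.0, 226.0, 426.0, 260.0], 0.65)]
```

Call:
{"method": "carry_out", "body": {
  "commands": [
    [[-0.01, 0.01, 0.03], [0, 0, 0]],
    [[-0.025, 0.04, 0.06], [0, 0, 0]],
    [[-0.04, 0.08, 0.08], [0, 0, -0.02]],
    [[-0.045, 0.12, 0.09], [0, 0, -0.04]],
    [[-0.045, 0.16, 0.09], [0, 0, -0.05]]
  ]
}}

```text
time: 16.65
tcp_pos: [0.4195, -0.0208, 0.177]
orientation: [[0.218, 0.696, 0.684], [-0.208, 0.718, -0.664], [-0.953, 0.002, 0.301]]
ft_force: [1.7, 0.9, -2.4]
gripper_width: 0.011
```

Call:
{"method": "carry_out", "body": {
  "commands": [
    [[0, 0.04, 0], [0, 0, -0.02]],
    [[0, 0.08, 0], [0, 0, -0.04]],
    [[0, 0.12, 0], [0, 0, -0.06]],
    [[0, 0.16, 0], [0, 0, -0.08]],
    [[0, 0.2, 0], [0, 0, -0.1]]
  ]
}}

```text
time: 17.07
tcp_pos: [0.4175, 0.1809, 0.1742]
orientation: [[0.192, 0.764, 0.616], [-0.231, 0.645, -0.729], [-0.954, -0.002, 0.3]]
ft_force: [0.8, -0.5, -1.9]
gripper_width: 0.0112
```

Call:
{"method": "carry_out", "body": {
  "commands": [
    [[0, 0.04, 0], [0, 0, 0]],
    [[0, 0.08, 0], [0, 0, 0]],
    [[0, 0.12, 0], [0, 0, 0]],
    [[0, 0.12, 0], [0, 0, 0]],
    [[0, 0.12, 0], [0, 0, 0]]
  ]
}}

```text
time: 17.48
tcp_pos: [0.4161, 0.3021, 0.1708]
orientation: [[0.188, 0.762, 0.62], [-0.233, 0.648, -0.726], [-0.954, -0.008, 0.299]]
ft_force: [0.4, -1.0, -2.3]
gripper_width: 0.0111
```

Call:
{"method": "carry_out", "body": {
  "commands": [
    [[0.025, 0.03, -0.02], [0, 0, 0]],
    [[0.05, 0.048, -0.05], [0, 0, 0]],
    [[0.05, 0.048, -0.09], [0, 0, 0]],
    [[0.05, 0.048, -0.12], [0, 0, 0]],
    [[0.05, 0.048, -0.12], [0, 0, 0]]
  ]
}}

```text
time: 17.9
tcp_pos: [0.4596, 0.3436, 0.0406]
orientation: [[0.171, 0.764, 0.623], [-0.244, 0.645, -0.724], [-0.954, -0.028, 0.297]]
ft_force: [-2.5, -1.7, -3.9]
gripper_width: 0.0113
```

Call:
{"method": "carry_out", "body": {
  "commands": [
    [[0, 0, 0], [0, 0, 0]],
    [[0, 0, 0], [0, 0, 0]]
  ]
}}

```text
time: 18.07
tcp_pos: [0.4582, 0.3412, 0.0394]
orientation: [[0.167, 0.765, 0.623], [-0.248, 0.644, -0.724], [-0.954, -0.033, 0.297]]
ft_force: [-0.1, -0.6, -2.7]
gripper_width: 0.0112
```

Run:
```python
from h import *
s=ctrl.sense(); t=s['tcp_pos']; print(s['time'],t,s['ft_force'])
C={'top':shot('top'),'side':shot('side')}
O={'top':(190,180),'side':(270,220)}; ims=[]
sx=np.array([.647,-.763,0]); sy=np.array([.763,.647,0])
n=np.array([.5488,.2528,.03])
pts={'dow':t+.0475*sx+[0,0,.035],'nest':n,'LF':n+.016*sy-.029*sx,'RF':n-.016*sy-.029*sx,'stop':n+.0255*sx+[0,0,.012]}
for k in C:
    u,v=O[k]; im=cv2.resize(np.ascontiguousarray(C[k]['color'][v:v+80,u:u+80,::-1]),(400,400),interpolation=cv2.INTER_CUBIC)
    for nme,P in pts.items():
        q=((proj(C[k],P)-O[k])*5+2); print(k,nme,q.round())
        cv2.circle(im,tuple(int(x) for x in q),3,(0,0,255) if nme=='dow' else (0,255,0),1)
    ims.append(im)
cv2.imwrite('pics/entry.png',np.hstack(ims))
```

```text
18.0667 [0.45817785 0.34122135 0.03935665] [-0.06535539 -0.63264709 -2.70575197]
top dow [163. 315.]
top nest [290. 199.]
top LF [225. 215.]
top RF [267. 262.]
top stop [325. 160.]
side dow [428. 289.]
side nest [275. 274.]
side LF [288. 331.]
side RF [350. 297.]
side stop [238. 218.]
```

View pics/entry.png

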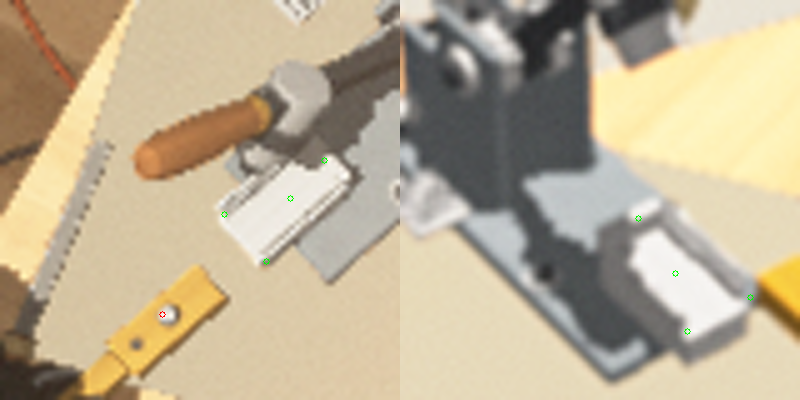

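Call:
{"method": "carry_out", "body": {
  "commands": [
    [[0.011, 0.009, 0], [0.021, -0.025, 0]],
    [[0.011, 0.009, -0.015], [0.021, -0.025, 0]],
    [[0.011, 0.009, -0.015], [0.021, -0.025, 0]],
    [[0.011, 0.009, -0.015], [0.021, -0.025, 0]],
    [[0.011, 0.009, -0.015], [0.021, -0.025, 0]]
  ]
}}

```text
time: 18.58
tcp_pos: [0.4722, 0.3531, 0.029]
orientation: [[0.199, 0.764, 0.614], [-0.222, 0.645, -0.731], [-0.955, 0.009, 0.298]]
ft_force: [0.2, 0.4, -2.2]
gripper_width: 0.011
```

```bash
cat > st.py <<'E'
from h import *
np.set_printoptions(precision=4,suppress=True)
s=ctrl.sense(); t=s['tcp_pos']; n=np.array([.5488,.2528,.03]); sx=np.array([.647,-.763,0]); sy=np.array([.763,.647,0])
print(s['time'],t,'along',(t-n)@sx+.0503,'lat',(t-n)@sy-.002,'under',t[2]+.013-.03,'ft',s['ft_force'],'ft_along',s['ft_force']@sx,s['ft_force']@sy,s['orientation'].round(3).tolist(),s['qpos'],s['gripper_width'])
E
python3 st.py
```

```text
18.5833 [0.4722 0.3531 0.029 ] along -0.0757504287927414 lat 0.004418686798354694 under 0.012012406053076283 ft [ 0.2255  0.4458 -2.2412] ft_along -0.194280998844191 0.460515462492806 [[0.199, 0.764, 0.614], [-0.222, 0.645, -0.731], [-0.955, 0.009, 0.298]] [ 0.6664  0.4629  1.6486 -0.3522  1.0385  0.1482] 0.01101797102828519
```

Call:
{"method": "carry_out", "body": {
  "commands": [
    [[-0.003, -0.003, -0.008], [0, 0, 0]],
    [[-0.003, -0.003, -0.008], [0, 0, 0]],
    [[-0.003, -0.003, -0.008], [0, 0, 0]],
    [[-0.003, -0.003, -0.008], [0, 0, 0]]
  ]
}}

```text
time: 18.92
tcp_pos: [0.469, 0.3499, 0.021]
orientation: [[0.198, 0.764, 0.614], [-0.222, 0.645, -0.731], [-0.955, 0.009, 0.298]]
ft_force: [-0.6, -0.5, -2.2]
gripper_width: 0.0112
```

```bash
python3 st.py
```

```text
18.9167 [0.469  0.3499 0.021 ] along -0.07540658720404188 lat -0.00010407081292788446 under 0.003970305133014017 ft [-0.6137 -0.5475 -2.2486] ft_along 0.02064935724452089 -0.8224672515637792 [[0.198, 0.764, 0.614], [-0.222, 0.645, -0.731], [-0.955, 0.009, 0.298]] [ 0.6655  0.4677  1.6626 -0.3561  1.021   0.1548] 0.011170184964566557
```

Sliding in 45 mm along the channel.

Call:
{"method": "carry_out", "body": {
  "commands": [
    [[0.008, -0.009, 0], [0, 0, 0]],
    [[0.016, -0.018, 0], [0, 0, 0]],
    [[0.023, -0.027, 0], [0, 0, 0]],
    [[0.029, -0.034, 0], [0, 0, 0]],
    [[0.029, -0.034, 0], [0, 0, 0]]
  ]
}}

```text
time: 19.33
tcp_pos: [0.4997, 0.3136, 0.0211]
orientation: [[0.198, 0.766, 0.612], [-0.223, 0.643, -0.733], [-0.954, 0.009, 0.299]]
ft_force: [-0.0, 0.5, -3.1]
gripper_width: 0.0108
```

```bash
python3 st.py
```

```text
19.3333 [0.4997 0.3136 0.0211] along -0.027902960869207155 lat -0.00011109459350993017 under 0.004134803574720666 ft [-0.0321  0.534  -3.0625] ft_along -0.4282587121840852 0.3210011023693322 [[0.198, 0.766, 0.612], [-0.223, 0.643, -0.733], [-0.954, 0.009, 0.299]] [ 0.584   0.4624  1.6705 -0.3602  0.9952  0.0827] 0.010843734157883774
```

Call:
{"method": "carry_out", "body": {
  "commands": [
    [[0.005, -0.006, 0], [0, 0, 0]],
    [[0.01, -0.012, 0], [0, 0, 0]],
    [[0.0135, -0.0155, 0], [0, 0, 0]],
    [[0.0135, -0.0155, 0], [0, 0, 0]]
  ]
}}

```text
time: 19.67
tcp_pos: [0.514, 0.2973, 0.0213]
orientation: [[0.198, 0.767, 0.611], [-0.224, 0.642, -0.733], [-0.954, 0.009, 0.299]]
ft_force: [-0.1, -0.4, -1.8]
gripper_width: 0.011
```

```bash
python3 st.py
```

```text
19.6667 [0.514  0.2973 0.0213] along -0.0061218545382391715 lat 0.0002433510615866075 under 0.004258047929975792 ft [-0.0527 -0.4164 -1.8464] ft_along 0.28365604176073084 -0.3095936813386283 [[0.198, 0.767, 0.611], [-0.224, 0.642, -0.733], [-0.954, 0.009, 0.299]] [ 0.5468  0.4626  1.6701 -0.361   0.9845  0.0487] 0.010996147221829504
```

Call:
{"method": "carry_out", "body": {
  "commands": [
    [[0, 0, -0.002], [0, 0, 0]],
    [[0, 0, -0.0035], [0, 0, 0]],
    [[0, 0, -0.0035], [0, 0, 0]]
  ]
}}

```text
time: 19.92
tcp_pos: [0.5139, 0.2973, 0.0175]
orientation: [[0.198, 0.766, 0.611], [-0.224, 0.642, -0.733], [-0.954, 0.009, 0.299]]
ft_force: [0.6, -0.8, -1.9]
gripper_width: 0.0111
```

Call:
{"method": "carry_out", "body": {
  "commands": [
    [[0.002, -0.0025, 0], [0, 0, 0]],
    [[0.004, -0.005, 0], [0, 0, 0]],
    [[0.004, -0.005, 0], [0, 0, 0]]
  ]
}}

```text
time: 20.17
tcp_pos: [0.5183, 0.2922, 0.0177]
orientation: [[0.199, 0.766, 0.611], [-0.224, 0.643, -0.733], [-0.954, 0.009, 0.299]]
ft_force: [0.0, 0.4, -2.0]
gripper_width: 0.0112
```

```bash
python3 st.py
```

```text
20.1667 [0.5183 0.2922 0.0177] along 0.0005413150363250407 lat 0.00018725392152212344 under 0.0006852299528538608 ft [ 0.0115  0.4071 -2.0277] ft_along -0.30319153349909084 0.27220534374749905 [[0.199, 0.766, 0.611], [-0.224, 0.643, -0.733], [-0.954, 0.009, 0.299]] [ 0.5357  0.4682  1.6712 -0.3635  0.9747  0.0407] 0.011186548907362112
```

Call:
{"method": "carry_out", "body": {
  "commands": [
    [[0.001, -0.0015, 0], [0, 0, 0]],
    [[0.002, -0.0025, 0], [0, 0, 0]],
    [[0.002, -0.0025, 0], [0, 0, 0]]
  ]
}}

```text
time: 20.42
tcp_pos: [0.5188, 0.2915, 0.0173]
orientation: [[0.197, 0.767, 0.611], [-0.221, 0.642, -0.734], [-0.955, 0.01, 0.295]]
ft_force: [-5.1, 5.5, 0.2]
gripper_width: 0.0111
```

Call:
{"method": "carry_out", "body": {
  "commands": [
    [[0.001, -0.001, 0], [0, 0, 0]],
    [[0.0015, -0.002, 0], [0, 0, 0]],
    [[0.0015, -0.002, 0], [0, 0, 0]]
  ]
}}

```text
time: 20.67
tcp_pos: [0.5188, 0.2916, 0.0172]
orientation: [[0.195, 0.767, 0.611], [-0.217, 0.642, -0.736], [-0.956, 0.01, 0.292]]
ft_force: [-7.0, 7.5, -0.2]
gripper_width: 0.0114
```

```bash
python3 st.py
```

```text
20.6667 [0.5188 0.2916 0.0172] along 0.0012295509802746837 lat 0.00019757110032026827 under 0.00021716306198992646 ft [-6.9529  7.5478 -0.2475] ft_along -10.257497845540295 -0.42161861848106646 [[0.195, 0.767, 0.611], [-0.217, 0.642, -0.736], [-0.956, 0.01, 0.292]] [ 0.5298  0.467   1.672  -0.3535  0.9718  0.0309] 0.011418521253108263
```

The bar is against the stop (10 N along the channel). I'll settle it and release.

Call:
{"method": "carry_out", "body": {
  "commands": [
    [[-0.0005, 0.0005, -0.001], [0, 0, 0]],
    [[-0.0005, 0.0005, -0.001], [0, 0, 0]],
    [[-0.0005, 0.0005, -0.002], [0, 0, 0]]
  ]
}}

```text
time: 20.92
tcp_pos: [0.5187, 0.2924, 0.0166]
orientation: [[0.196, 0.767, 0.611], [-0.217, 0.641, -0.736], [-0.956, 0.011, 0.292]]
ft_force: [-6.6, 0.9, 11.7]
gripper_width: 0.0115
```

Call:
{"method": "carry_out", "body": {
  "commands": [
    [[0, 0, 0], [0, 0, 0]],
    [[0, 0, 0], [0, 0, 0]],
    [[0, 0, 0], [0, 0, 0]],
    [[0, 0, 0], [0, 0, 0]],
    [[0, 0, 0], [0, 0, 0]]
  ],
  "jaw": 50
}}

```text
time: 21.33
tcp_pos: [0.5187, 0.2921, 0.0163]
orientation: [[0.195, 0.767, 0.611], [-0.217, 0.641, -0.736], [-0.956, 0.011, 0.292]]
ft_force: [0.9, 0.2, 0.3]
gripper_width: 0.043
```

```bash
python3 st.py
```

```text
21.3333 [0.5187 0.2921 0.0163] along 0.0008355047201582741 lat 0.0005181353561543207 under -0.0006980435432149962 ft [0.9187 0.157  0.2988] ft_along 0.4745625163033728 0.8025439884627663 [[0.195, 0.767, 0.611], [-0.217, 0.641, -0.736], [-0.956, 0.011, 0.292]] [ 0.5309  0.4689  1.6718 -0.3545  0.9702  0.0337] 0.04296423796015088
```

Call:
{"method": "carry_out", "body": {
  "commands": [
    [[-0.006, 0.0065, 0.028], [0, 0, 0]],
    [[-0.014, 0.016, 0.067], [0, 0, 0]],
    [[-0.022, 0.025, 0.105], [0, 0, 0]],
    [[-0.05, 0.06, 0.14], [0, 0, 0]],
    [[-0.07, 0.085, 0.15], [0, 0, 0]]
  ]
}}

```text
time: 21.75
tcp_pos: [0.4545, 0.3733, 0.1682]
orientation: [[0.2, 0.769, 0.607], [-0.215, 0.639, -0.739], [-0.956, 0.018, 0.293]]
ft_force: [1.2, 1.3, 0.5]
gripper_width: 0.0429
```

```bash
cat > view.py <<'E'
from h import *
import sys
C={'top':shot('top'),'side':shot('side')}; s=ctrl.sense(); print(s['time'],s['tcp_pos'],s['ft_force'],s['gripper_width'])
O={'top':(190,160),'side':(260,190)}; ims=[]
sx=np.array([.647,-.763,0]); sy=np.array([.763,.647,0]); n=np.array([.5488,.2528,.03])
for k in C:
    u,v=O[k]; im=cv2.resize(np.ascontiguousarray(C[k]['color'][v:v+110,u:u+110,::-1]),(400,400),interpolation=cv2.INTER_CUBIC)
    print(k,'dowel expected',((proj(C[k],n+[0,0,.022])-O[k])*400/110).round(),'pad',((proj(C[k],n+.075*sx+.07*sy+[0,0,.024])-O[k])*400/110).round(), [(np.round(b['box']).tolist(),round(b['conf'],2)) for b in ctrl.spot_in(k,'clasp_bar')[:4]])
    ims.append(im)
cv2.imwrite('pics/'+sys.argv[1],np.hstack(ims))
E
python3 view.py placed.png
```

```text
21.85 [0.45202311 0.37832187 0.16848493] [ 0.67306255 -0.1675651  -0.04130901] 0.04294887060707763
top dowel expected [203. 211.] pad [219.  62.] [([294.0, 299.0, 333.0, 312.0], 0.73), ([224.0, 205.0, 257.0, 239.0], 0.62)]
side dowel expected [235. 277.] pad [ 56. 253.] [([310.0, 258.0, 348.0, 298.0], 0.78), ([417.0, 232.0, 428.0, 257.0], 0.7)]
```

View pics/placed.png

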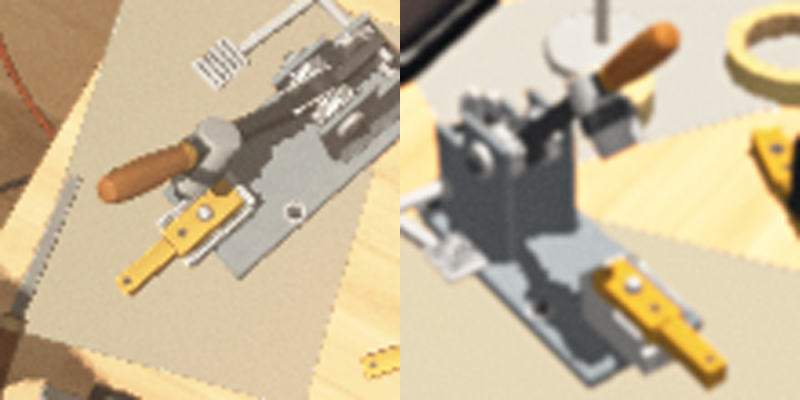

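Bar seated: the dowel shows at (204,212) top, where the nest predicts (203,211). The hammer is still cocked and the pad is at (219,62). Next I shut the gripper, set it upright, turn 90° and go to the pad.

Call:
{"method": "carry_out", "body": {
  "commands": [
    [[0, 0, 0.04], [0.1, 0.08, 0]],
    [[0, 0, 0.08], [0.2, 0.166, 0]],
    [[0, 0, 0.12], [0.228, 0.19, 0]],
    [[0, 0, 0.15], [0.228, 0.19, 0]],
    [[0, 0, 0.15], [0.228, 0.19, 0]]
  ],
  "jaw": 0
}}

```text
time: 22.37
tcp_pos: [0.4569, 0.3728, 0.3217]
orientation: [[0.021, 0.771, 0.637], [0.014, 0.636, -0.771], [-1.0, 0.025, 0.002]]
ft_force: [0.9, 0.6, 1.6]
gripper_width: 0.0002
```

Call:
{"method": "carry_out", "body": {
  "commands": [
    [[0.02, 0, 0], [0, 0, -0.12]],
    [[0.05, 0, 0], [0, 0, -0.24]],
    [[0.08, 0, 0], [0, 0, -0.36]],
    [[0.11, -0.01, 0], [0, 0, -0.48]],
    [[0.14, -0.02, 0], [0, 0, -0.6]]
  ]
}}

```text
time: 22.78
tcp_pos: [0.5981, 0.351, 0.3186]
orientation: [[0.022, 0.996, 0.083], [-0.003, 0.083, -0.997], [-1.0, 0.021, 0.004]]
ft_force: [-0.1, 0.6, -0.4]
gripper_width: -0.0001
```

Call:
{"method": "carry_out", "body": {
  "commands": [
    [[0.01, -0.02, 0], [0, 0, -0.12]],
    [[0.02, -0.04, 0], [0, 0, -0.24]],
    [[0.03, -0.06, 0], [0, 0, -0.36]],
    [[0.04, -0.08, 0], [0, 0, -0.48]],
    [[0.05, -0.1, 0], [0, 0, -0.6]]
  ]
}}

```text
time: 23.2
tcp_pos: [0.6484, 0.2481, 0.3153]
orientation: [[0.012, 0.865, -0.501], [-0.016, -0.501, -0.865], [-1.0, 0.018, 0.008]]
ft_force: [-1.7, -0.5, -0.2]
gripper_width: -0.0002
```

Call:
{"method": "carry_out", "body": {
  "commands": [
    [[0.0025, -0.007, -0.02], [0, 0, -0.12]],
    [[0.0025, -0.007, -0.06], [0, 0, -0.24]],
    [[0.0025, -0.007, -0.1], [0, 0, -0.34]],
    [[0.0025, -0.007, -0.14], [0, 0, -0.34]],
    [[0.0025, -0.007, -0.18], [0, 0, -0.34]]
  ]
}}

```text
time: 23.62
tcp_pos: [0.6499, 0.2387, 0.131]
orientation: [[0.002, 0.647, -0.762], [-0.021, -0.762, -0.647], [-1.0, 0.017, 0.012]]
ft_force: [1.1, -0.0, -0.1]
gripper_width: -0.0001
```

Run:
```python
from h import *
s=ctrl.sense(); print(s['time'],s['tcp_pos'],s['ft_force'],s['orientation'].round(3).tolist(),s['qpos'].round(2))
```

```text
23.6167 [0.64993821 0.2387372  0.13099535] [ 1.12015612 -0.02343924 -0.08321614] [[0.002, 0.647, -0.762], [-0.021, -0.762, -0.647], [-1.0, 0.017, 0.012]] [ 0.24  0.52  1.29 -0.02  1.34  1.11]
```

Call:
{"method": "carry_out", "body": {
  "commands": [
    [[0.001, 0.002, -0.035], [0, 0, 0]],
    [[0.001, 0.002, -0.07], [0, 0, 0]],
    [[0.001, 0.002, -0.085], [0, 0, 0]],
    [[0.001, 0.002, -0.085], [0, 0, 0]]
  ]
}}

```text
time: 23.95
tcp_pos: [0.6454, 0.238, 0.038]
orientation: [[-0.012, 0.646, -0.763], [-0.025, -0.763, -0.646], [-1.0, 0.011, 0.025]]
ft_force: [-0.5, 0.1, 0.0]
gripper_width: -0.0001
```

Call:
{"method": "carry_out", "body": {
  "commands": [
    [[0, 0, -0.005], [0, 0, 0]],
    [[0, 0, -0.01], [0, 0, 0]],
    [[0, 0, -0.01], [0, 0, 0]]
  ]
}}

```text
time: 24.2
tcp_pos: [0.6472, 0.238, 0.0307]
orientation: [[-0.008, 0.646, -0.763], [-0.024, -0.763, -0.646], [-1.0, 0.013, 0.022]]
ft_force: [0.2, 0.5, -0.2]
gripper_width: -0.0001
```

Call:
{"method": "carry_out", "body": {
  "commands": [
    [[0.003, 0.003, -0.002], [0, 0, 0]],
    [[0.003, 0.003, -0.004], [0, 0, 0]],
    [[0.003, 0.003, -0.006], [0, 0, 0]],
    [[0.003, 0.003, -0.006], [0, 0, 0]]
  ]
}}

```text
time: 24.53
tcp_pos: [0.6535, 0.2421, 0.0292]
orientation: [[-0.001, 0.646, -0.763], [-0.022, -0.763, -0.646], [-1.0, 0.016, 0.015]]
ft_force: [-0.4, 0.1, 9.5]
gripper_width: -0.0001
```

Call:
{"method": "carry_out", "body": {
  "commands": [
    [[0, 0, -0.003], [0, 0, 0]],
    [[0, 0, -0.006], [0, 0, 0]],
    [[0, 0, -0.006], [0, 0, 0]]
  ]
}}

```text
time: 24.78
tcp_pos: [0.6553, 0.2427, 0.0261]
orientation: [[0.003, 0.646, -0.763], [-0.021, -0.763, -0.646], [-1.0, 0.018, 0.011]]
ft_force: [-1.5, -0.9, 5.0]
gripper_width: -0.0001
```

Call:
{"method": "carry_out", "body": {
  "commands": [
    [[-0.004, -0.001, -0.004], [0, 0, 0]],
    [[-0.004, -0.001, -0.008], [0, 0, 0]],
    [[-0.004, -0.001, -0.012], [0, 0, 0]],
    [[-0.004, -0.001, -0.012], [0, 0, 0]]
  ]
}}

```text
time: 25.12
tcp_pos: [0.6514, 0.2419, 0.014]
orientation: [[0.003, 0.646, -0.763], [-0.021, -0.763, -0.646], [-1.0, 0.018, 0.011]]
ft_force: [-0.2, 0.4, 0.6]
gripper_width: -0.0001
```

Run:
```python
from h import *
s=ctrl.sense(); print(s['time'],s['tcp_pos'],s['ft_force'])
for k in('top','side'):
  shot(k,k+'_fire.png')
  for l in('hammer','striker','clasp_bar'): print(k,l,[(np.round(b['box']).tolist(),round(b['conf'],2)) for b in ctrl.spot_in(k,l)[:3]])
```

```text
25.1167 [0.65138972 0.24185811 0.01396285] [-0.18718177  0.38821124  0.63910333]
top hammer [([265.0, 169.0, 293.0, 205.0], 0.58), ([260.0, 154.0, 312.0, 229.0], 0.51), ([328.0, 196.0, 351.0, 216.0], 0.42)]
top striker [([262.0, 156.0, 310.0, 227.0], 0.84)]
top clasp_bar [([295.0, 296.0, 333.0, 315.0], 0.76)]
side hammer [([287.0, 223.0, 357.0, 290.0], 0.75)]
side striker [([255.0, 216.0, 355.0, 298.0], 0.97)]
side clasp_bar [([312.0, 263.0, 348.0, 300.0], 0.92), ([410.0, 222.0, 431.0, 260.0], 0.84)]
```

Call:
{"method": "carry_out", "body": {
  "commands": [
    [[0, 0, 0.01], [0, 0, 0]],
    [[0, 0, 0.03], [0, 0, 0]],
    [[0, 0, 0.07], [0, 0, 0]],
    [[0, 0, 0.11], [0, 0, 0]],
    [[0, 0, 0.15], [0, 0, 0]]
  ]
}}

```text
time: 25.93
tcp_pos: [0.6503, 0.2413, 0.1653]
orientation: [[0.001, 0.646, -0.763], [-0.022, -0.763, -0.646], [-1.0, 0.017, 0.014]]
ft_force: [1.0, -0.3, 0.7]
gripper_width: 0.0002
```

Call:
{"method": "carry_out", "body": {
  "commands": [
    [[0, 0, 0.04], [0, 0, 0]],
    [[0, 0, 0.08], [0, 0, 0]],
    [[-0.03, 0.03, 0.12], [0, 0, 0]],
    [[-0.06, 0.06, 0.12], [0, 0, 0]],
    [[-0.1, 0.1, 0.12], [0, 0, 0]]
  ]
}}

```text
time: 26.35
tcp_pos: [0.5721, 0.3213, 0.2898]
orientation: [[0.009, 0.644, -0.765], [-0.019, -0.765, -0.644], [-1.0, 0.02, 0.005]]
ft_force: [0.1, 1.2, -0.6]
gripper_width: -0.0004
```

Call:
{"method": "carry_out", "body": {
  "commands": [
    [[-0.04, 0.02, 0], [0, 0, 0]],
    [[-0.08, 0.04, 0], [0, 0, 0]],
    [[-0.12, 0.06, 0], [0, 0, 0]],
    [[-0.16, 0.08, 0], [0, 0, 0]],
    [[-0.2, 0.1, 0], [0, 0, 0]]
  ]
}}

```text
time: 26.77
tcp_pos: [0.3828, 0.415, 0.2904]
orientation: [[0.009, 0.643, -0.766], [-0.019, -0.765, -0.643], [-1.0, 0.02, 0.005]]
ft_force: [0.5, 0.7, -0.0]
gripper_width: 0.0002
```

Run:
```python
from h import *
s=ctrl.sense(); print(s['time'],s['tcp_pos'],s['ft_force'])
n=np.array([.5488,.2528,.03]); sx=np.array([.647,-.763,0]); sy=np.array([.763,.647,0])
old={k:cv2.cvtColor(cv2.imread(f'pics/{k}0.png'),cv2.COLOR_BGR2RGB) for k in('top','side')}
for k in('top','side'):
  c=shot(k,k+'_end.png')
  for l in('hammer','handle','trigger_pad','clasp_bar','done_bar','fire_brick','solder_tin','dropper_bottle'): print(k,l,[(np.round(b['box']).tolist(),round(b['conf'],2)) for b in ctrl.spot_in(k,l)[:2]])
  # compare with start picture at handle, head, pad, and mean abs diff
  for nm,P in dict(handle=n-.065*sx+[0,0,.058],head=n+[0,0,.058],pad=n+.075*sx+.07*sy+[0,0,.024]).items():
    u,v=proj(c,P).round().astype(int); w=slice(v-3,v+4),slice(u-3,u+4)
    print(k,nm,c['color'][w].mean((0,1)).round(),old[k][w].mean((0,1)).round())
```

```text
26.7667 [0.38283882 0.41502113 0.29039773] [ 0.50279972  0.65125943 -0.01553098]
top hammer [([210.0, 169.0, 294.0, 244.0], 0.77)]
top handle [([213.0, 168.0, 289.0, 246.0], 0.73)]
top trigger_pad [([240.0, 158.0, 297.0, 184.0], 0.8)]
top clasp_bar [([295.0, 298.0, 332.0, 312.0], 0.61), ([227.0, 210.0, 258.0, 240.0], 0.45)]
top done_bar [([291.0, 247.0, 329.0, 262.0], 0.89)]
top fire_brick [([242.0, 109.0, 270.0, 148.0], 0.66)]
top solder_tin [([326.0, 196.0, 350.0, 218.0], 0.82), ([210.0, 166.0, 293.0, 246.0], 0.46)]
top dropper_bottle [([400.0, 171.0, 412.0, 185.0], 0.74), ([212.0, 169.0, 293.0, 244.0], 0.45)]
top handle [200. 135.  81.] [202. 138.  84.]
top head [237. 233. 224.] [235. 230. 220.]
top pad [192. 183. 171.] [186. 178. 166.]
side hammer [([280.0, 209.0, 359.0, 285.0], 0.85), ([302.0, 318.0, 402.0, 356.0], 0.21)]
side handle [([277.0, 206.0, 357.0, 285.0], 0.61)]
side trigger_pad [([252.0, 216.0, 282.0, 268.0], 0.91)]
side clasp_bar [([410.0, 226.0, 427.0, 258.0], 0.74), ([311.0, 262.0, 349.0, 299.0], 0.6)]
side done_bar [([356.0, 226.0, 377.0, 254.0], 0.8)]
side fire_brick [([199.0, 227.0, 233.0, 279.0], 0.7)]
side solder_tin [([309.0, 207.0, 328.0, 228.0], 0.63), ([253.0, 207.0, 356.0, 297.0], 0.2)]
side dropper_bottle [([291.0, 157.0, 303.0, 187.0], 0.49)]
side handle [228. 154.  79.] [231. 166.  96.]
side head [236. 233. 230.] [244. 242. 239.]
side pad [202. 197. 193.] [200. 196. 192.]
```

Run:
```python
from h import *
c=shot('side')
n=np.array([.5488,.2528,.03]); sx=np.array([.647,-.763,0])
def cen(k,f,b):
    a=cv2.imread(f'pics/{f}.png'); h=cv2.cvtColor(a,cv2.COLOR_BGR2HSV); l,t,r,bb=b
    m=np.zeros(h.shape[:2],bool); m[t:bb,l:r]=((h[...,0]>5)&(h[...,0]<19)&(h[...,1]>115))[t:bb,l:r]
    n_,lab,st,ce=cv2.connectedComponentsWithStats(m.astype(np.uint8)); i=1+st[1:,4].argmax(); return ce[i].round(2),st[i].tolist()
for f in('side0','side_end'): print(f,cen('side',f,(320,240,365,295)))
for f in('top0','top_end'): print(f,cen('top',f,(205,215,245,250)))
for th in(0,.018,.073):
    P=n+[0,0,.05]+sx*(.110-.175*np.cos(th))+np.array([0,0,.175*np.sin(th)]); print(th,proj(c,P))
```

```text
side0 (array([342.55, 272.43]), [328, 259, 29, 26, 287])
side_end (array([342.78, 270.95]), [328, 258, 29, 25, 277])
top0 (array([223.62, 232.9 ]), [212, 221, 26, 24, 219])
top_end (array([225.09, 232.77]), [211, 221, 30, 23, 283])
0 [345.87298897 273.85073259]
0.018 [345.92243382 272.59908494]
0.073 [345.95366699 268.64191926]
```

```bash
python3 -c "
from station import ctrl
print(ctrl.sign_off())"
```

```text
the job is handed in; nothing more can be done
None
```

I cocked the hammer, seated the proud clasp bar against the channel's back stop and let it go. I then fired the hammer from the trigger pad, withdrew the arm and handed the job in at about 27 s. The sign-off gives no verdict, so the result rests on my own checks.

- **Dowel and hammer:** the hammer is down. Its handle sits 1.5 px higher in the side view than at the start. A flush dowel should give about 1.3 px and a still-proud one about 5 px, so the dowel reads as flush.
- **Trigger and bar:** the trigger pad looks back at rest. The bar was still found in the channel after the blow. The earlier picture, before firing, showed its dowel within about a pixel of the nest from above and about 2 px from the side.
- **Everything else:** in the last pictures the finished bar, brick, tin and bottle are where they started, within a few pixels. The tape, pliers, file and caliper I did not check again.

**What went wrong or disagreed:**
- **Missed grip:** my first grip on the handle closed on top of it. The fingertips turned out to sit about 20 mm above the reported TCP, so I went deeper and it held.
- **Trigger force:** the force at the pad fell to near zero at the bottom of the press, so the finger may have slid off it after the release. The hammer had fallen by then.

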